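# Strip the stain sprayers for the wash

### The arm

A 6-joint arm with a two-finger parallel gripper is mounted at the origin on the work surface. World frame = base frame: x ahead of the robot, y to its left, z up, the work surface at z = 0. Lengths are in m, angles in rad, forces in N, time in s.
With the tool pointing down it reaches from about 0.35 to 0.775 m from the base axis. Payload 5.5 kg.
Tool frame: the origin (TCP) lies where the fingers leave the gripper's body, on its centre line; the fingertips stand 73 mm ahead of it and the grasp point (between the pads) lies 54 mm ahead of it; z points along the fingers, y is the direction in which the jaws open and shut (so a half turn about z gives the same grasp; the last joint's range is limited). The gripper opens to 85 mm and grips with 20 to 120 N. Pads are 22 mm wide; open, the fingers measure 114 mm over their backs; the gripper's body (76 mm by 85 mm) begins 54 mm behind the grasp point. The pads swing forward as they close: fully open they stand 13 mm farther back than shut.
Start: joints at [-1.392, 0.313, 0.046, 1.304, 0, 1.431], TCP at [0.18, -0.546, 0.304] pointing down, gripper open.
Joint ranges: [-2.76, 2.76], [-0.86, 1.69], [-1.03, 1.26], [-2.2, 2.34], [-1.47, 1.5], [-3.14, 3.14]. Speed limits (rad/s): [2.57, 2.57, 3.14, 3.14, 3.14, 3.14].

### API

Orientations are given as a unit quaternion [w, x, y, z].
In Python, from workcell import env, read_camera, job, cut_out gives the robot as it stands.
- The arm moves only by the tool servo_tool, never from a script. Its argument "deltas" is a list of rows, each an object of numbers: "dx", "dy", "dz": the shift along the world's x, y, z in mm; "rx", "ry", "rz": the turn, a rotation vector about the world's x, y, z in rad; "fingers": the closure, from -1 (fully open) to 1 (shut). A call has 1 to 8 rows; each row shifts and turns the commanded pose from where the row before left it; what a row does not reach is not made up. A row lasts 1/10 s, in which the tool goes at most 50 mm and 8.59 degrees, less where a joint would pass 70% of its speed; a pose out of reach is approached as far as the arm can. A call is refused whole if a number of a shift passes 50 or a number of a turn 0.15, either way. A call with a gripper value outside its range is refused whole. The fingers move at their own pace and stop on an object; "newtons" is the grip in N (left out, the last holds). Time passes only in rows, so rows that do not move let the fingers close. It gives the time, the measured TCP pose, the force and the opening at its end, in the units of the state.
- env.get_state(): the state, without advancing time (a new reading comes with each control period).
- read_camera(name): name is "scene" or "top"; returns a dict with "img" (420x560x3 uint8, red, green, blue), "intrinsics" (3x3 intrinsics, pixels), "extrinsics" (4x4, takes a point from camera to world coordinates). Camera axes: x right, y down, z forward; pixel columns grow to the right and rows downward; lengths in m; the calibration is good to about 2 mm. A picture is of the moment at which its call begins. There is no depth.
- job.hand_in(): hands the job in, once; it reports no verdict.
Trained networks look in the newest picture that a camera, given by its name, has taken for a name from the list of things; names that differ only in an ending like _2 or _b are one class to them, and where a whole thing is asked for, a point or a joint stands for the part that bears it (a point fixed in the world has none). Each returns a list of dicts, best first, with "confidence" (0 to 1); they miss things now and then, are a little off and sometimes report something else, mostly with a low value. They report only what shows in the picture. A call takes as long as a camera call. They do not tell look-alikes from the thing itself.
- cut_out(target, camera): "region" (420x560 bool, what is visible of it) and "extent" ([left, top, right, bottom] in pixels, round what is visible of it).
The state is a dict: "clock": time; "joint_pos": joint angles; "qvel": joint speeds; "tau": joint torques, N m; "tcp_pos": TCP position; "orientation": TCP orientation; "wrist_force": force on the tool from outside, world axes, zero at the start; "ft_torque": the same for the moment, N m; "finger_gap": finger opening in m.
Only numpy, scipy, OpenCV 4.12 (cv2) and the standard library are available. Lean on these libraries where they do the work, as an engineer would, in place of code of your own. Each camera call takes 0.05 s, during which the arm holds its last target. There are 200 camera calls.

### The job

Wash-up after the finishing class: open every sprayer tank that still has its pressure cap on (turn the cap to its first stop, press it down, turn it past to release, and do not force it), and put all the caps and all the loose brass nozzles in the blue wash tote. Once everything is in, push the tote along the rollers until it is fully home in the yellow wash bay, with all the parts still inside, and leave the other things on the bench where they are.

Things in the scene. Friction and masses are not known exactly. Their poses are not given: they have to be found in the camera images.
- tank0: sprayer tank with a blue band, aluminium, 104 mm across, bolted to the bench on a 124 mm square plate; origin: centre of the underside. Shut cap: its origin on the tank's axis at z = 130.5 mm, its yaw relative to the tank 0.27 to 0.38 rad, bar over the red paint marks on the shoulder. A half turn more or less is the same, for cap and tank alike.
- neck0 (a point): centre of tank0's neck top (z 155 mm; axes as the tank's). Cap yaw relative to it: loosens anticlockwise (yaw grows); first stop at 0.73 rad; there a press of 4 mm or more (8 N to start, 12 N at 5 mm, bottoms at 7.5 mm, 14 N) lets the tabs pass under the stop; keep pressing to 1.0; free from 1.33; white marks at 1.57. Then it springs 6 mm up; lift 40 mm to clear.
- cap0: black pressure cap of tank0, 66 mm across; None if that tank is already open. Origin: centre of the skirt's lower edge, local z up. Top plate at z = 40 mm; on it a grip bar along local x, 60 mm long, 14 mm wide, z = 40 to 66 mm, yellow stripe on top: grip it across its width (fingers close along local y). Two steel tabs inside the skirt at +x and -x hook under the neck's lip. About 0.12 kg.
- tank1: sprayer tank with a green band, aluminium, 104 mm across, bolted to the bench on a 124 mm square plate; origin: centre of the underside. Shut cap: its origin on the tank's axis at z = 130.5 mm, its yaw relative to the tank 0.27 to 0.38 rad, bar over the red paint marks on the shoulder. A half turn more or less is the same, for cap and tank alike.
- neck1 (a point): centre of tank1's neck top (z 155 mm; axes as the tank's). Cap yaw relative to it: loosens anticlockwise (yaw grows); first stop at 0.73 rad; there a press of 4 mm or more (8 N to start, 12 N at 5 mm, bottoms at 7.5 mm, 14 N) lets the tabs pass under the stop; keep pressing to 1.0; free from 1.33; white marks at 1.57. Then it springs 6 mm up; lift 40 mm to clear.
- cap1: black pressure cap of tank1, 66 mm across; None if that tank is already open. Origin: centre of the skirt's lower edge, local z up. Top plate at z = 40 mm; on it a grip bar along local x, 60 mm long, 14 mm wide, z = 40 to 66 mm, yellow stripe on top: grip it across its width (fingers close along local y). Two steel tabs inside the skirt at +x and -x hook under the neck's lip. About 0.12 kg.
- tank2: sprayer tank with a red band, aluminium, 104 mm across, bolted to the bench on a 124 mm square plate; origin: centre of the underside. Shut cap: its origin on the tank's axis at z = 130.5 mm, its yaw relative to the tank 0.27 to 0.38 rad, bar over the red paint marks on the shoulder. A half turn more or less is the same, for cap and tank alike.
- neck2 (a point): centre of tank2's neck top (z 155 mm; axes as the tank's). Cap yaw relative to it: loosens anticlockwise (yaw grows); first stop at 0.73 rad; there a press of 4 mm or more (8 N to start, 12 N at 5 mm, bottoms at 7.5 mm, 14 N) lets the tabs pass under the stop; keep pressing to 1.0; free from 1.33; white marks at 1.57. Then it springs 6 mm up; lift 40 mm to clear.
- cap2: black pressure cap of tank2, 66 mm across; None if that tank is already open. Origin: centre of the skirt's lower edge, local z up. Top plate at z = 40 mm; on it a grip bar along local x, 60 mm long, 14 mm wide, z = 40 to 66 mm, yellow stripe on top: grip it across its width (fingers close along local y). Two steel tabs inside the skirt at +x and -x hook under the neck's lip. About 0.12 kg.
- nozzle0: loose brass spray nozzle lying on the bench: square body 44 mm long (local x), 22 mm wide (y), 22 mm high, with a round spigot out to 42 mm at +x and one to -34 mm at -x; origin: centre of the body's underside when lying as at the start. Mass about 0.09 kg. None when there is no such nozzle.
- nozzle1: loose brass spray nozzle lying on the bench: square body 44 mm long (local x), 22 mm wide (y), 22 mm high, with a round spigot out to 42 mm at +x and one to -34 mm at -x; origin: centre of the body's underside when lying as at the start. Mass about 0.09 kg. None when there is no such nozzle.
- nozzle2: loose brass spray nozzle lying on the bench: square body 44 mm long (local x), 22 mm wide (y), 22 mm high, with a round spigot out to 42 mm at +x and one to -34 mm at -x; origin: centre of the body's underside when lying as at the start. Mass about 0.09 kg. None when there is no such nozzle.
- track: fixed roller track, origin at its middle on the bench; the tote travels towards local -y. Roller tops z = 45 mm; side channels z = 60 mm, 180 mm apart inside, 204 mm overall; from open end y = +260 mm to the yellow end stop (95 mm high), buffers at y = -256 mm. Bay: y = -60 to -260 mm between yellow cheeks 90 mm high, 179 mm apart. Grey parts washer 190 mm high behind the stop.
- bay (a point): where the tote's origin is when it is fully home in the wash bay, against the buffers (track local y = -136 mm, z = 45 mm); axes as the track's
- tote: open blue plastic wash tote on the rollers, 170 mm (local x) by 240 mm (local y, along the track) by 55 mm high, walls and floor 4 mm; origin: centre of its underside; empty mass about 0.5 kg. It rolls along the track under a push of 1 to 4 N and stays where it is left.
- tape: bystander: blue roll of tape, 90 mm across, 24 mm high, lying flat; origin centre of underside
- strip: bystander: dark wooden strip, 180 x 35 x 18 mm along its x; origin centre of underside
- spool: bystander: cardboard twine spool standing, 70 mm across, 88 mm high; origin centre of underside
- spraycan: bystander: white spray can standing, 60 mm across, 170 mm high; origin centre of underside
- driver: bystander: red-handled screwdriver lying along its x
- glue: bystander: yellow glue bottle standing, 52 mm across, 130 mm high; origin centre of underside
Not all that is in view belongs to the job. Leave any green or red look-alike of the cap0 alone.

How it is judged:
On the way, in this order (a step that is already met when the one before it is completed fails the run):
1. all the caps and nozzles there are lie in the tote, which has not yet reached the bay (x of cap0 in the frame of tote between -0.081 and 0.081 m and y of cap0 in the frame of tote between -0.116 and 0.116 m and z of cap0 in the frame of tote between -0.005 and 0.075 m and x of cap1 in the frame of tote between -0.081 and 0.081 m and y of cap1 in the frame of tote between -0.116 and 0.116 m and z of cap1 in the frame of tote between -0.005 and 0.075 m and x of cap2 in the frame of tote between -0.081 and 0.081 m and y of cap2 in the frame of tote between -0.116 and 0.116 m and z of cap2 in the frame of tote between -0.005 and 0.075 m and x of nozzle0 in the frame of tote between -0.081 and 0.081 m and y of nozzle0 in the frame of tote between -0.116 and 0.116 m and z of nozzle0 in the frame of tote between -0.005 and 0.06 m and x of nozzle1 in the frame of tote between -0.081 and 0.081 m and y of nozzle1 in the frame of tote between -0.116 and 0.116 m and z of nozzle1 in the frame of tote between -0.005 and 0.06 m and x of nozzle2 in the frame of tote between -0.081 and 0.081 m and y of nozzle2 in the frame of tote between -0.116 and 0.116 m and z of nozzle2 in the frame of tote between -0.005 and 0.06 m and y of tote in the frame of bay above 0.05 m), for 0.2 s.
2. the loaded tote is home in the bay (y of tote in the frame of bay below 0.012 m and x of tote in the frame of bay between -0.01 and 0.01 m and z of tote in the frame of bay below 0.006 m and angle between the y axis of tote and the y axis of track, either way round below 0.06 rad and angle between tote's own z axis and vertical below 0.05 rad), for 0.2 s.
At the end, for the whole second after the job is handed in: every cap and nozzle lies inside the tote (cap at most 75 mm, nozzle 60 mm above its underside); the tote is within 12 mm of home along the track, 10 mm sideways, on the rollers, square within 0.06 rad; all at rest (all of step 2 and x of cap0 in the frame of tote between -0.081 and 0.081 m and y of cap0 in the frame of tote between -0.116 and 0.116 m and z of cap0 in the frame of tote between -0.005 and 0.075 m and x of cap1 in the frame of tote between -0.081 and 0.081 m and y of cap1 in the frame of tote between -0.116 and 0.116 m and z of cap1 in the frame of tote between -0.005 and 0.075 m and x of cap2 in the frame of tote between -0.081 and 0.081 m and y of cap2 in the frame of tote between -0.116 and 0.116 m and z of cap2 in the frame of tote between -0.005 and 0.075 m and x of nozzle0 in the frame of tote between -0.081 and 0.081 m and y of nozzle0 in the frame of tote between -0.116 and 0.116 m and z of nozzle0 in the frame of tote between -0.005 and 0.06 m and x of nozzle1 in the frame of tote between -0.081 and 0.081 m and y of nozzle1 in the frame of tote between -0.116 and 0.116 m and z of nozzle1 in the frame of tote between -0.005 and 0.06 m and x of nozzle2 in the frame of tote between -0.081 and 0.081 m and y of nozzle2 in the frame of tote between -0.116 and 0.116 m and z of nozzle2 in the frame of tote between -0.005 and 0.06 m and linear speed of each of cap0, cap1, cap2, nozzle0, nozzle1, nozzle2, tote below 0.02 m/s); the robot touches nothing.
It fails at once if a bystander is moved more than 40 mm (distance of any of tape, strip, spool, spraycan, driver, glue from where it was at the start of the episode above 0.04 m).
It fails at once if a cap is forced against its neck (over 120 N) (contact force between cap0 and tank0 above 120 N or contact force between cap1 and tank1 above 120 N or contact force between cap2 and tank2 above 120 N).
Of cap0, cap1, cap2 only 2 to 3 are there at a start; the rules pass over those that are not, and their reading is None.
Of nozzle0, nozzle1, nozzle2 only 2 to 3 are there at a start; the rules pass over those that are not, and their reading is None.
At some moment in a run one of nozzle0, nozzle1, nozzle2, tote may be knocked a few centimetres aside while the robot is not near it.
Once in a run the grip may slacken for a moment while it holds something.
It also fails if it takes over 210 s, if anything falls off the work surface, if the arm or the gripper's body presses on something with over 40 N, if the wrist force passes 120 N, or if a joint passes its speed limit or range.

## Working session

There is one attempt and no reset: what is moved stays moved. The work goes in short steps, Python scripts to look and compute and a tool call to move; the robot and the scene stay as the last step left them, time stands still between calls to the robot, and variables do not carry over. Pictures are saved under pics/ and viewed, about 12 in all and at most 16, crops included, and the job is handed in when it is done.

Besides the shell and the picture viewer there is one more tool, called after "Request:" as name([rows], argument=value, ...), one row to a line, values as JSON. servo_tool: Moves the arm, as the interface text tells. Its arguments: {"type":"object","properties":{"deltas":{"type":"array"},"newtons":{"type":"number"}},"required":["deltas"]}

```bash
ls; mkdir -p pics; cat > h.py <<'E'
import numpy as np, cv2
from workcell import env, read_camera, job, cut_out
def cam(n):
    c=read_camera(n); return c['img'],np.array(c['intrinsics']),np.array(c['extrinsics'])
def ray(K,T,u,v):
    d=T[:3,:3]@np.linalg.solve(K,[u,v,1.]); return T[:3,3],d
def atz(K,T,u,v,z):
    o,d=ray(K,T,u,v); return (o+d*(z-o[2])/d[2])
def proj(K,T,p):
    q=T[:3,:3].T@(np.array(p,float)-T[:3,3]); q=K@q; return q[:2]/q[2]
E
python3 - <<'E'
from h import *
for n in ('scene','top'):
    i,K,T=cam(n); print(n,K.tolist(),T.round(4).tolist())
    cv2.imwrite(f'pics/{n}0.png',cv2.resize(i[...,::-1],(800,600),interpolation=cv2.INTER_CUBIC))
    for t in ['tank0','tank1','tank2','cap0','nozzle0','track','tote','tape','strip','spool','spraycan','driver','glue']:
        for d in cut_out(t,n): print(t,round(d['confidence'],2),np.round(d['extent']).tolist(), [round(x) for x in np.argwhere(d['region']).mean(0)[::-1]])
print(env.get_state())
E
```

```text
pics
scene [[449.6453835977498, 0.0, 286.2154654037126], [0.0, 449.6453835977498, 204.80944918834928], [0.0, 0.0, 1.0]] [[-0.7943, 0.473, -0.3813, 0.9644], [0.6075, 0.6207, -0.4957, 0.6278], [0.0022, -0.6253, -0.7804, 0.9792], [0.0, 0.0, 0.0, 1.0]]
tank0 0.88 [239.0, 240.0, 305.0, 304.0] [269, 271]
tank0 0.57 [295.0, 211.0, 354.0, 265.0] [323, 242]
tank0 0.56 [316.0, 274.0, 387.0, 350.0] [355, 309]
tank1 0.88 [239.0, 240.0, 305.0, 304.0] [269, 271]
tank1 0.57 [295.0, 211.0, 354.0, 265.0] [323, 242]
tank1 0.56 [316.0, 274.0, 387.0, 350.0] [355, 309]
tank2 0.88 [239.0, 240.0, 305.0, 304.0] [269, 271]
tank2 0.57 [295.0, 211.0, 354.0, 265.0] [323, 242]
tank2 0.56 [316.0, 274.0, 387.0, 350.0] [355, 309]
cap0 0.88 [256.0, 220.0, 280.0, 254.0] [267, 238]
cap0 0.76 [363.0, 200.0, 387.0, 234.0] [375, 217]
cap0 0.66 [312.0, 195.0, 340.0, 225.0] [327, 208]
cap0 0.66 [410.0, 210.0, 435.0, 242.0] [425, 226]
cap0 0.63 [177.0, 238.0, 213.0, 283.0] [195, 258]
nozzle0 0.74 [384.0, 266.0, 419.0, 286.0] [401, 273]
nozzle0 0.57 [211.0, 226.0, 226.0, 253.0] [219, 238]
nozzle0 0.5 [194.0, 200.0, 204.0, 21
[... 2428 characters left out ...]
7.0, 136.0] [245, 125]
{'clock': 1.4, 'joint_pos': array([-1.39161831e+00,  3.13168122e-01,  4.60698259e-02,  1.30360456e+00,
        2.77494711e-05,  1.43119312e+00]), 'qvel': array([ 0.00115389, -0.0002395 , -0.00189048, -0.00108007, -0.00038712,
       -0.00037699]), 'tau': array([-4.98429981e-04, -4.80461168e+01,  2.98803145e+01,  5.49398446e-04,
       -1.53523806e-04, -4.64534949e-06]), 'tcp_pos': array([ 0.18020885, -0.54605006,  0.30392897]), 'orientation': array([4.64496084e-05, 9.87324186e-01, 1.58716570e-01, 1.47966895e-05]), 'wrist_force': array([ 0.26188249,  0.62250002, -1.1495386 ]), 'ft_torque': array([-0.0069977 , -0.03442883, -0.00737948]), 'finger_gap': 0.0851553930542934}
```

View pics/scene0.png

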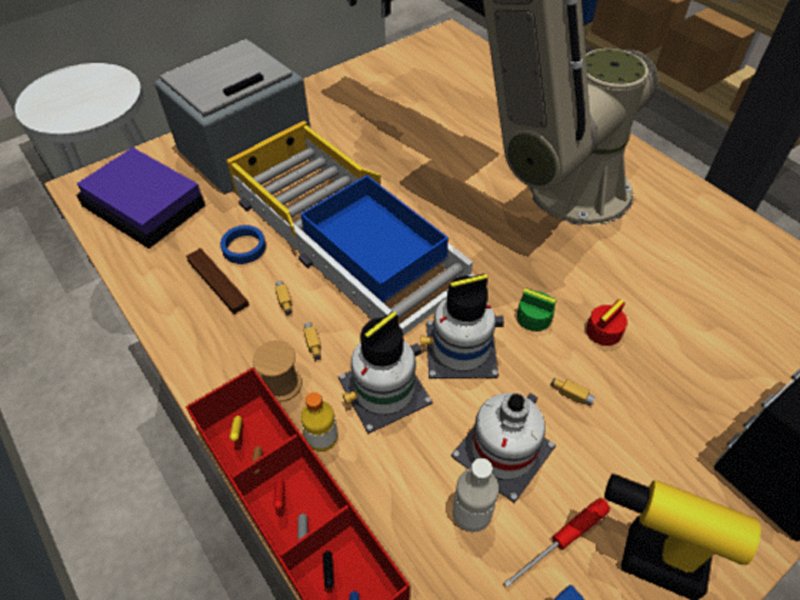

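View pics/top0.png

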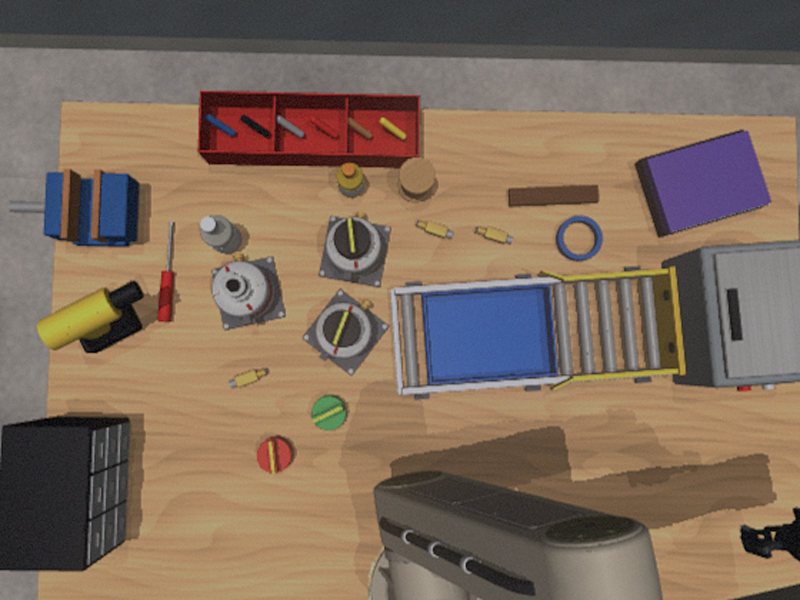

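The scene shows black caps on the blue-band tank (800px picture: 467,298) and the green-band tank (382,340). The red-band tank is open. The red and green caps on the bench (607,322 and 537,310) are look-alikes, so I leave them. There are three brass nozzles, at (572,390), (313,340) and (284,296).

```bash
cat >> h.py <<'E'
def line(mask,K,T,z):
    "centre, yaw, length, width in world of mask at height z (minAreaRect of world points in mm)"
    v,u=np.nonzero(mask)
    P=np.array([atz(K,T,a,b,z)[:2] for a,b in zip(u,v)])*1000
    c=P.mean(0); w,V=np.linalg.eigh(np.cov((P-c).T)); d=V[:,1]
    q=(P-c)@V
    mid=c+V@((q.max(0)+q.min(0))/2)
    return c.round(1),mid.round(1),round(float(np.arctan2(d[1],d[0])%np.pi),3),np.ptp(q,axis=0)[::-1].round(1)
def yellow(i):
    h=cv2.cvtColor(i,cv2.COLOR_RGB2HSV); return (h[...,0]>=22)&(h[...,0]<=35)&(h[...,1]>130)&(h[...,2]>110)
def box(m,e,p=0):
    o=np.zeros_like(m); o[e[1]-p:e[3]+p,e[0]-p:e[2]+p]=1; return m&o
E
python3 - <<'E'
from h import *
B={'top':{'blue':(230,212,250,248),'green':(236,150,256,180)},'scene':{'blue':(310,190,345,206),'green':(254,216,282,238)}}
N={}
for n in ('scene','top'):
    i,K,T=cam(n); y=yellow(i)
    for k,e in B[n].items():
        m=box(y,e); print(n,'cap',k,m.sum(),line(m,K,T,.1965))
    for d in cut_out('nozzle0',n):
        if d['confidence']>.4: print(n,'noz',line(d['region'],K,T,.011))
    for d in cut_out('tote',n)[:1]:
        m=d['region'].astype(np.uint8); c=max(cv2.findContours(m,0,2)[0],key=cv2.contourArea)
        r=cv2.boxPoints(cv2.minAreaRect(c)) if n=='top' else cv2.approxPolyDP(c,6,True)[:,0]
        print(n,'tote z.1',[(atz(K,T,*p,.1)[:2]*1000).round().tolist() for p in r], line(d['region'],K,T,.1))
    # yellow bay cheeks/end-stop
    cv2.imwrite(f'pics/{n}_r.png',i[...,::-1])
i=cv2.imread('pics/top_r.png'); j=cv2.imread('pics/scene_r.png')
a=cv2.resize(i[140:270,215:345],(590,590),interpolation=cv2.INTER_CUBIC)[:, :400]
cv2.imwrite('pics/c1.png',a)
cv2.imwrite('pics/c2.png',cv2.resize(i[160:290,270:490],None,fx=3.6,fy=3.6,interpolation=cv2.INTER_CUBIC))
E
```

```text
scene cap blue 73 (array([490.4, 167. ]), array([490.7, 166.8]), 2.796, array([60.5,  7.7]))
scene cap green 79 (array([653.6, 151.9]), array([652.6, 151.7]), 0.133, array([58. ,  7.6]))
scene noz (array([698.3,  -8.2]), array([698.8,  -8.2]), 1.256, array([83.8, 23.4]))
scene noz (array([396.5, 356.3]), array([396.9, 353.8]), 1.929, array([75.2, 35.5]))
scene noz (array([ 688.5, -126.5]), array([ 689. , -125.7]), 1.269, array([82. , 23.2]))
scene tote z.1 [[419.0, -229.0], [593.0, -195.0], [575.0, 56.0], [424.0, 40.0], [394.0, 4.0]] (array([501.1, -81.3]), array([497.9, -86.5]), 1.576, array([283.2, 208.1]))
top cap blue 51 (array([492.7, 166.9]), array([493.4, 166.8]), 2.804, array([58.4,  5.5]))
top cap green 51 (array([653.1, 151.4]), array([652.4, 151.4]), 0.137, array([56. ,  5.9]))
top noz (array([401.8, 353.4]), array([401.7, 352.7]), 1.924, array([75.3, 21.4]))
top noz (array([ 691.8, -128.6]), array([ 692.3, -127.3]), 1.288, array([72.2, 24.7]))
top noz (array([701.7,  -8.4]), array([702.1,  -6.7]), 1.258, array([73.1, 24.7]))
top tote z.1 [[610.0, 84.0], [677.0, -692.0], [401.0, -703.0], [339.0, 62.0]] (array([ 519.5, -432.1]), array([ 502.3, -316.6]), 1.673, array([782.8, 275.6]))
```

View pics/c1.png

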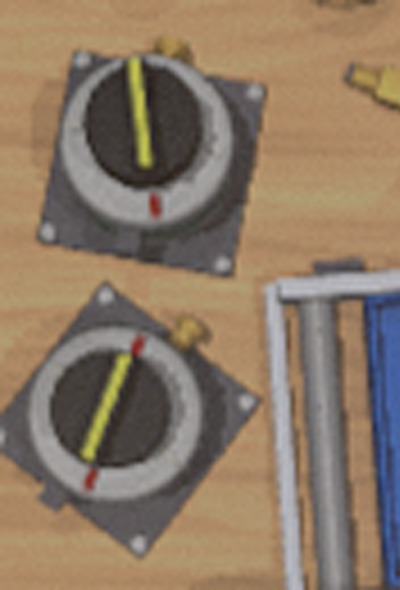

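View pics/c2.png

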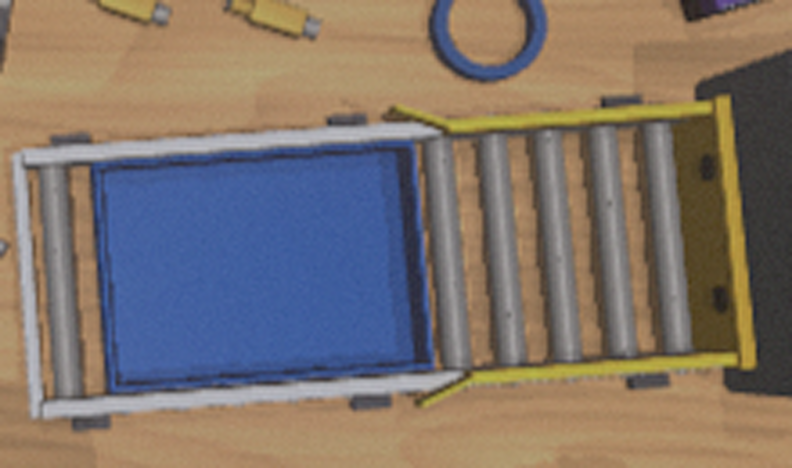

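The crops confirm the black caps: each bar lies over the red marks, so both are shut. The tote sits in the middle of the track with its corners at crop pixels (93,165), (413,145), (432,368) and (112,390).

```bash
python3 - <<'E'
from h import *
_,K,T=cam('top')
f=lambda p,z:(atz(K,T,p[0]/3.6+270-.36,p[1]/3.6+160-.36,z)[:2]*1000).round(1)
t=[f(p,.1) for p in [(93,165),(413,145),(432,368),(112,390)]]
print('tote',t,np.mean(t,0), [np.linalg.norm(t[k]-t[k-1]).round() for k in range(4)])
for a,b in ((0,1),(3,2)): d=t[a]-t[b]; print('axis',np.arctan2(d[1],d[0]))
ch=[f(p,.06) for p in [(16,153),(40,416)]]; print('open end',ch,np.mean(ch,0))
st=[f(p,.095) for p in [(722,98),(746,367)]]; print('stop',st,np.mean(st,0))
# nozzle: refine using yellow/brass and grey parts, crop
i,K2,T2=cam('scene')
j=np.hstack([cv2.resize(read_camera('top')['img'][150:180,285:365],(640,240)),])
k=cv2.resize(i[255:295,370:430],(480,320)); k=np.pad(k,((0,0),(0,160),(0,0)))
cv2.imwrite('pics/c3.png',np.vstack([j,k])[...,::-1])
E
```

```text
tote [array([561.8,  20.4]), array([ 580.3, -217.3]), array([ 415.6, -230.9]), array([396.6,   4.8])] [ 488.575 -105.75 ] [np.float64(166.0), np.float64(238.0), np.float64(165.0), np.float64(236.0)]
axis 1.6484689448364622
axis 1.6512333438801743
open end [array([573.7,  76.8]), array([375.3,  56.1])] [474.5   66.45]
stop [array([ 619.8, -451.2]), array([ 419.2, -466. ])] [ 519.5 -458.6]
```

Request:
servo_tool([
  {"dz": 45,"rz": 0.145},
  {"dz": 45,"rz": 0.145,"dx": 20,"dy": 40},
  {"rz": 0.145,"dx": 25,"dy": 45},
  {"rz": 0.145,"dx": 25,"dy": 45},
  {"rz": 0.145,"dx": 25,"dy": 45},
  {"rz": 0.145,"dx": 25,"dy": 45},
  {"rz": 0.145,"dx": 25,"dy": 45},
  {"rz": 0.145,"dx": 25,"dy": 45},
], newtons=80)

```text
invalid input at $.deltas[0]: expected keys dx, dy, dz, rx, ry, rz, fingers
```

Request:
servo_tool([
  {"rz": 0.145,"dx": 25,"dy": 45},
  {"rz": 0.145,"dx": 25,"dy": 45},
  {"rz": 0.145,"dx": 25,"dy": 45},
  {"rz": 0.145,"dx": 25,"dy": 45},
  {"rz": 0.145,"dx": 25,"dy": 45},
  {"rz": 0.145,"dx": 25,"dy": 45},
  {"rz": 0.145,"dx": 15,"dy": 40},
  {"rz": 0.145},
])

```text
invalid input at $.deltas[0]: expected keys dx, dy, dz, rx, ry, rz, fingers
```

View pics/c3.png

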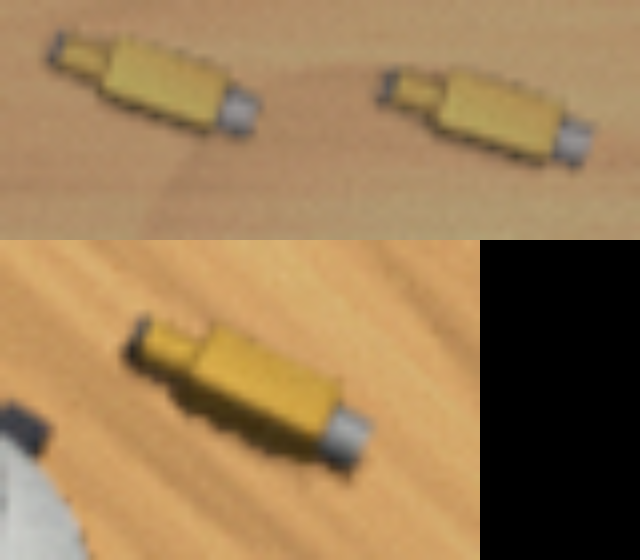

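Request:
servo_tool([
  {"dx": 0,"dy": 0,"dz": 45,"rx": 0,"ry": 0,"rz": 0.14,"fingers": -1},
  {"dx": 24,"dy": 42,"dz": 45,"rx": 0,"ry": 0,"rz": 0.14,"fingers": -1},
  {"dx": 24,"dy": 42,"dz": 0,"rx": 0,"ry": 0,"rz": 0.14,"fingers": -1},
  {"dx": 24,"dy": 42,"dz": 0,"rx": 0,"ry": 0,"rz": 0.14,"fingers": -1},
  {"dx": 24,"dy": 42,"dz": 0,"rx": 0,"ry": 0,"rz": 0.14,"fingers": -1},
  {"dx": 24,"dy": 42,"dz": 0,"rx": 0,"ry": 0,"rz": 0.14,"fingers": -1},
  {"dx": 20,"dy": 42,"dz": 0,"rx": 0,"ry": 0,"rz": 0.14,"fingers": -1},
  {"dx": 20,"dy": 42,"dz": 0,"rx": 0,"ry": 0,"rz": 0.14,"fingers": -1},
], newtons=80)

```text
clock: 2.65
tcp_pos: [0.3348, -0.2605, 0.3832]
orientation: [0.0, 0.75, 0.661, 0.0]
wrist_force: [0.9, -0.4, -1.0]
finger_gap: 0.0856
```

Request:
servo_tool([
  {"dx": 20,"dy": 42,"dz": 0,"rx": 0,"ry": 0,"rz": 0.14,"fingers": -1},
  {"dx": 20,"dy": 42,"dz": 0,"rx": 0,"ry": 0,"rz": 0.14,"fingers": -1},
  {"dx": 20,"dy": 42,"dz": 0,"rx": 0,"ry": 0,"rz": 0.14,"fingers": -1},
  {"dx": 18,"dy": 42,"dz": 0,"rx": 0,"ry": 0,"rz": 0.14,"fingers": -1},
  {"dx": 18,"dy": 42,"dz": 0,"rx": 0,"ry": 0,"rz": 0.14,"fingers": -1},
  {"dx": 18,"dy": 42,"dz": 0,"rx": 0,"ry": 0,"rz": 0.14,"fingers": -1},
  {"dx": 18,"dy": 42,"dz": 0,"rx": 0,"ry": 0,"rz": 0.14,"fingers": -1},
  {"dx": 10,"dy": 42,"dz": 0,"rx": 0,"ry": 0,"rz": 0.14,"fingers": -1},
])

```text
clock: 3.45
tcp_pos: [0.4773, 0.0757, 0.3829]
orientation: [0.0, 0.284, 0.959, 0.0]
wrist_force: [-0.2, -0.4, 0.6]
finger_gap: 0.0858
```

Request:
servo_tool([
  {"dx": 7,"dy": 45,"dz": 0,"rx": 0,"ry": 0,"rz": 0.12,"fingers": -1},
  {"dx": 8,"dy": 46,"dz": 0,"rx": 0,"ry": 0,"rz": 0.115,"fingers": -1},
  {"dx": 0,"dy": 0,"dz": 0,"rx": 0,"ry": 0,"rz": 0,"fingers": -1},
  {"dx": 0,"dy": 0,"dz": 0,"rx": 0,"ry": 0,"rz": 0,"fingers": -1},
])

```text
clock: 3.85
tcp_pos: [0.4912, 0.1658, 0.3827]
orientation: [-0.0, 0.172, 0.985, -0.0]
wrist_force: [0.2, -0.1, -1.0]
finger_gap: 0.0854
```

```bash
cat >> h.py <<'E'
def st():
    s=env.get_state(); q=s['orientation']; y=2*np.arctan2(q[2],q[1])
    print('t',round(s['clock'],2),'tcp',(s['tcp_pos']*1000).round(1),'yaw',round(y,3),'q',s['joint_pos'].round(2),'F',s['wrist_force'].round(1),'M',s['ft_torque'].round(2),'gap',round(s['finger_gap']*1000,1), 'quat',q.round(4))
E
python3 -c "
from h import *; st()"
```

```text
t 3.85 tcp [491.2 165.8 382.7] yaw 2.796 q [ 0.17  0.19  0.08  1.46 -0.    0.52] F [ 0.2 -0.1 -1. ] M [-0.01  0.03  0.02] gap 85.4 quat [-2.000e-04  1.719e-01  9.851e-01 -2.000e-04]
```

Request:
servo_tool([
  {"dx": 1,"dy": 1,"dz": -45,"rx": 0,"ry": 0,"rz": 0,"fingers": -0.4},
  {"dx": 0,"dy": 0,"dz": -45,"rx": 0,"ry": 0,"rz": 0,"fingers": -0.4},
  {"dx": 0,"dy": 0,"dz": -30,"rx": 0,"ry": 0,"rz": 0,"fingers": -0.4},
  {"dx": 0,"dy": 0,"dz": -15,"rx": 0,"ry": 0,"rz": 0,"fingers": -0.4},
  {"dx": 0,"dy": 0,"dz": 0,"rx": 0,"ry": 0,"rz": 0,"fingers": -0.4},
  {"dx": 0,"dy": 0,"dz": 0,"rx": 0,"ry": 0,"rz": 0,"fingers": 1},
  {"dx": 0,"dy": 0,"dz": 0,"rx": 0,"ry": 0,"rz": 0,"fingers": 1},
  {"dx": 0,"dy": 0,"dz": 0,"rx": 0,"ry": 0,"rz": 0,"fingers": 1},
], newtons=60)

```text
clock: 4.65
tcp_pos: [0.4932, 0.1655, 0.2495]
orientation: [0.001, 0.173, 0.985, 0.001]
wrist_force: [1.0, 4.2, 1.9]
finger_gap: 0.0166
```

Request:
servo_tool([
  {"dx": 0,"dy": 0,"dz": 0,"rx": 0,"ry": 0,"rz": 0,"fingers": 1},
  {"dx": 0,"dy": 0,"dz": 0,"rx": 0,"ry": 0,"rz": 0,"fingers": 1},
  {"dx": 0,"dy": 0,"dz": 0,"rx": 0,"ry": 0,"rz": 0,"fingers": 1},
])

```text
clock: 4.95
tcp_pos: [0.4933, 0.1659, 0.2497]
orientation: [0.002, 0.173, 0.985, 0.001]
wrist_force: [-0.5, -0.4, 5.0]
finger_gap: 0.0126
```

```bash
python3 -c "
from h import *; st()"
```

```text
t 4.95 tcp [493.3 165.9 249.7] yaw 2.794 q [ 0.17  0.23 -0.2   1.14 -0.    0.52] F [-0.5 -0.4  5. ] M [-0.02  0.08 -0.03] gap 12.6 quat [1.700e-03 1.730e-01 9.849e-01 5.000e-04]
```

Request:
servo_tool([
  {"dx": 0,"dy": 0,"dz": 0,"rx": 0,"ry": 0,"rz": 0.08,"fingers": 1},
  {"dx": 0,"dy": 0,"dz": 0,"rx": 0,"ry": 0,"rz": 0.08,"fingers": 1},
  {"dx": 0,"dy": 0,"dz": 0,"rx": 0,"ry": 0,"rz": 0.08,"fingers": 1},
  {"dx": 0,"dy": 0,"dz": 0,"rx": 0,"ry": 0,"rz": 0.08,"fingers": 1},
  {"dx": 0,"dy": 0,"dz": 0,"rx": 0,"ry": 0,"rz": 0,"fingers": 1},
], newtons=80)

```text
clock: 5.45
tcp_pos: [0.4933, 0.166, 0.2498]
orientation: [0.002, 0.013, 1.0, 0.0]
wrist_force: [0.1, 0.0, 3.8]
finger_gap: 0.0122
```

```bash
python3 -c "
from h import *; st()"
```

```text
t 5.45 tcp [493.3 166.  249.8] yaw 3.116 q [ 0.17  0.23 -0.2   1.14  0.    0.2 ] F [0.1 0.  3.8] M [-0.01  0.06  0.01] gap 12.2 quat [1.800e-03 1.290e-02 9.999e-01 3.000e-04]
```

Request:
servo_tool([
  {"dx": 0,"dy": 0,"dz": 0,"rx": 0,"ry": 0,"rz": 0.03,"fingers": 1},
  {"dx": 0,"dy": 0,"dz": 0,"rx": 0,"ry": 0,"rz": 0,"fingers": 1},
])

```text
clock: 5.65
tcp_pos: [0.4934, 0.166, 0.2498]
orientation: [0.002, -0.002, 1.0, 0.0]
wrist_force: [-0.2, 0.5, 5.7]
finger_gap: 0.0123
```

```bash
python3 -c "
from h import *; st()"
```

```text
t 5.65 tcp [493.4 166.  249.8] yaw 3.145 q [ 0.17  0.23 -0.2   1.14  0.    0.17] F [-0.2  0.5  5.7] M [0.06 0.07 0.01] gap 12.3 quat [ 1.8e-03 -1.5e-03  1.0e+00  3.0e-04]
```

Request:
servo_tool([
  {"dx": 0,"dy": 0,"dz": 0,"rx": 0,"ry": 0,"rz": 0.03,"fingers": 1},
  {"dx": 0,"dy": 0,"dz": 0,"rx": 0,"ry": 0,"rz": 0,"fingers": 1},
])

```text
clock: 5.85
tcp_pos: [0.4933, 0.166, 0.2498]
orientation: [0.002, -0.017, 1.0, 0.0]
wrist_force: [-0.8, 0.3, 5.7]
finger_gap: 0.012
```

```bash
python3 -c "
from h import *; st()"
```

```text
t 5.85 tcp [493.3 166.  249.8] yaw 3.175 q [ 0.17  0.23 -0.2   1.14  0.    0.14] F [-0.8  0.3  5.7] M [-0.02  0.04  0.04] gap 12.0 quat [ 1.800e-03 -1.650e-02  9.999e-01  3.000e-04]
```

Request:
servo_tool([
  {"dx": 0,"dy": 0,"dz": 0,"rx": 0,"ry": 0,"rz": 0.025,"fingers": 1},
  {"dx": 0,"dy": 0,"dz": 0,"rx": 0,"ry": 0,"rz": 0,"fingers": 1},
])

```text
clock: 6.05
tcp_pos: [0.4933, 0.166, 0.2498]
orientation: [0.002, -0.029, 1.0, 0.0]
wrist_force: [-0.0, 1.0, 4.6]
finger_gap: 0.012
```

```bash
python3 -c "
from h import *; st()"
```

```text
t 6.05 tcp [493.3 166.  249.8] yaw 3.199 q [ 0.17  0.23 -0.2   1.14  0.    0.11] F [-0.   1.   4.6] M [ 0.03  0.09 -0.  ] gap 12.0 quat [ 1.800e-03 -2.890e-02  9.996e-01  4.000e-04]
```

Request:
servo_tool([
  {"dx": 0,"dy": 0,"dz": 0,"rx": 0,"ry": 0,"rz": 0.025,"fingers": 1},
  {"dx": 0,"dy": 0,"dz": 0,"rx": 0,"ry": 0,"rz": 0,"fingers": 1},
])

```text
clock: 6.25
tcp_pos: [0.4933, 0.1662, 0.2498]
orientation: [0.002, -0.041, 0.999, 0.001]
wrist_force: [-0.1, 1.2, 5.5]
finger_gap: 0.0123
```

```bash
python3 -c "
from h import *; st()"
```

```text
t 6.25 tcp [493.3 166.2 249.8] yaw 3.224 q [ 0.17  0.23 -0.2   1.14  0.    0.09] F [-0.1  1.2  5.5] M [ 0.27  0.1  -0.03] gap 12.3 quat [ 1.800e-03 -4.140e-02  9.991e-01  6.000e-04]
```

Request:
servo_tool([
  {"dx": 0,"dy": 0,"dz": -3,"rx": 0,"ry": 0,"rz": 0,"fingers": 1},
  {"dx": 0,"dy": 0,"dz": -2,"rx": 0,"ry": 0,"rz": 0,"fingers": 1},
  {"dx": 0,"dy": 0,"dz": 0,"rx": 0,"ry": 0,"rz": 0,"fingers": 1},
  {"dx": 0,"dy": 0,"dz": 0,"rx": 0,"ry": 0,"rz": 0,"fingers": 1},
], newtons=100)

```text
clock: 6.65
tcp_pos: [0.4933, 0.1662, 0.2454]
orientation: [0.002, -0.041, 0.999, 0.0]
wrist_force: [-1.8, -0.4, 9.3]
finger_gap: 0.0116
```

```bash
python3 -c "
from h import *; st()"
```

```text
t 6.65 tcp [493.3 166.2 245.4] yaw 3.224 q [ 0.17  0.23 -0.21  1.13  0.    0.09] F [-1.8 -0.4  9.3] M [0.05 0.38 0.06] gap 11.6 quat [ 2.100e-03 -4.130e-02  9.991e-01  5.000e-04]
```

Request:
servo_tool([
  {"dx": 0,"dy": 0,"dz": -2,"rx": 0,"ry": 0,"rz": 0,"fingers": 1},
  {"dx": 0,"dy": 0,"dz": 0,"rx": 0,"ry": 0,"rz": 0,"fingers": 1},
])

```text
clock: 6.85
tcp_pos: [0.4933, 0.1662, 0.2435]
orientation: [0.002, -0.041, 0.999, 0.0]
wrist_force: [-2.2, 0.7, 11.0]
finger_gap: 0.0117
```

```bash
python3 -c "
from h import *; st()"
```

```text
t 6.85 tcp [493.3 166.2 243.5] yaw 3.224 q [ 0.17  0.23 -0.21  1.12  0.    0.09] F [-2.2  0.7 11. ] M [ 0.03  0.48 -0.06] gap 11.7 quat [ 2.100e-03 -4.130e-02  9.991e-01  5.000e-04]
```

Request:
servo_tool([
  {"dx": 0,"dy": 0,"dz": -1.5,"rx": 0,"ry": 0,"rz": 0,"fingers": 1},
  {"dx": 0,"dy": 0,"dz": 0,"rx": 0,"ry": 0,"rz": 0.04,"fingers": 1},
  {"dx": 0,"dy": 0,"dz": 0,"rx": 0,"ry": 0,"rz": 0.04,"fingers": 1},
  {"dx": 0,"dy": 0,"dz": 0,"rx": 0,"ry": 0,"rz": 0,"fingers": 1},
])

```text
clock: 7.25
tcp_pos: [0.4936, 0.1662, 0.2425]
orientation: [0.003, -0.082, 0.997, 0.0]
wrist_force: [-1.7, 0.4, 12.4]
finger_gap: 0.0118
```

```bash
python3 -c "
from h import *; st()"
```

```text
t 7.25 tcp [493.6 166.2 242.5] yaw 3.305 q [ 0.17  0.23 -0.22  1.12  0.    0.01] F [-1.7  0.4 12.4] M [ 0.    0.51 -0.03] gap 11.8 quat [ 2.700e-03 -8.160e-02  9.967e-01  4.000e-04]
```

Request:
servo_tool([
  {"dx": 0,"dy": 0,"dz": 0,"rx": 0,"ry": 0,"rz": 0.08,"fingers": 1},
  {"dx": 0,"dy": 0,"dz": 0,"rx": 0,"ry": 0,"rz": 0.08,"fingers": 1},
  {"dx": 0,"dy": 0,"dz": 0,"rx": 0,"ry": 0,"rz": 0.08,"fingers": 1},
  {"dx": 0,"dy": 0,"dz": 0,"rx": 0,"ry": 0,"rz": 0,"fingers": 1},
])

```text
clock: 7.65
tcp_pos: [0.4941, 0.1666, 0.2427]
orientation: [0.003, -0.201, 0.98, 0.0]
wrist_force: [-0.8, 2.2, 11.8]
finger_gap: 0.0119
```

```bash
python3 -c "
from h import *; st()"
```

```text
t 7.65 tcp [494.1 166.6 242.7] yaw 3.546 q [ 0.17  0.23 -0.21  1.12  0.   -0.23] F [-0.8  2.2 11.8] M [0.36 0.21 0.1 ] gap 11.9 quat [ 3.300e-03 -2.009e-01  9.796e-01  5.000e-04]
```

Request:
servo_tool([
  {"dx": 0,"dy": 0,"dz": 0,"rx": 0,"ry": 0,"rz": 0.08,"fingers": 1},
  {"dx": 0,"dy": 0,"dz": 0,"rx": 0,"ry": 0,"rz": 0.08,"fingers": 1},
  {"dx": 0,"dy": 0,"dz": 0,"rx": 0,"ry": 0,"rz": 0.08,"fingers": 1},
  {"dx": 0,"dy": 0,"dz": 0,"rx": 0,"ry": 0,"rz": 0.08,"fingers": 1},
  {"dx": 0,"dy": 0,"dz": 0,"rx": 0,"ry": 0,"rz": 0.08,"fingers": 1},
  {"dx": 0,"dy": 0,"dz": 0,"rx": 0,"ry": 0,"rz": 0,"fingers": 1},
])

```text
clock: 8.25
tcp_pos: [0.4939, 0.167, 0.2427]
orientation: [0.003, -0.392, 0.92, 0.0]
wrist_force: [-0.6, 3.1, 11.6]
finger_gap: 0.0117
```

```bash
python3 -c "
from h import *; st()"
```

```text
t 8.25 tcp [493.9 167.  242.7] yaw 3.947 q [ 0.17  0.23 -0.21  1.12  0.   -0.63] F [-0.6  3.1 11.6] M [0.82 0.28 0.09] gap 11.7 quat [ 3.400e-03 -3.917e-01  9.201e-01  4.000e-04]
```

Request:
servo_tool([
  {"dx": 0,"dy": 0,"dz": 3,"rx": 0,"ry": 0,"rz": 0.06,"fingers": 1},
  {"dx": 0,"dy": 0,"dz": 5,"rx": 0,"ry": 0,"rz": 0,"fingers": 1},
  {"dx": 0,"dy": 0,"dz": 7,"rx": 0,"ry": 0,"rz": 0,"fingers": 1},
  {"dx": 0,"dy": 0,"dz": 0,"rx": 0,"ry": 0,"rz": 0,"fingers": 1},
], newtons=80)

```text
clock: 8.65
tcp_pos: [0.4934, 0.1663, 0.2562]
orientation: [0.002, -0.418, 0.908, -0.0]
wrist_force: [1.2, 2.9, 1.1]
finger_gap: 0.0119
```

```bash
python3 -c "
from h import *; st()"
```

```text
t 8.65 tcp [493.4 166.3 256.2] yaw 4.004 q [ 0.17  0.23 -0.19  1.15  0.   -0.69] F [1.2 2.9 1.1] M [ 0.77 -0.54 -0.09] gap 11.9 quat [ 1.900e-03 -4.180e-01  9.084e-01 -1.000e-04]
```

Request:
servo_tool([
  {"dx": 0,"dy": 0,"dz": 20,"rx": 0,"ry": 0,"rz": 0,"fingers": 1},
  {"dx": 0,"dy": 0,"dz": 30,"rx": 0,"ry": 0,"rz": 0,"fingers": 1},
  {"dx": 0,"dy": 0,"dz": 24,"rx": 0,"ry": 0,"rz": 0,"fingers": 1},
  {"dx": -8,"dy": -33,"dz": 0,"rx": 0,"ry": 0,"rz": 0,"fingers": 1},
  {"dx": -10,"dy": -42,"dz": 0,"rx": 0,"ry": 0,"rz": 0,"fingers": 1},
  {"dx": -10,"dy": -44,"dz": 0,"rx": 0,"ry": 0,"rz": 0,"fingers": 1},
  {"dx": -10,"dy": -44,"dz": 0,"rx": 0,"ry": 0,"rz": 0,"fingers": 1},
  {"dx": -10,"dy": -40,"dz": 0,"rx": 0,"ry": 0,"rz": 0,"fingers": 1},
])

```text
clock: 9.45
tcp_pos: [0.443, -0.039, 0.3277]
orientation: [-0.001, -0.418, 0.909, 0.0]
wrist_force: [1.8, -0.3, -1.3]
finger_gap: 0.012
```

```bash
python3 - <<'E'
from h import *
st()
i,K,T=cam('scene'); cv2.imwrite('pics/s1.png',cv2.resize(i[90:370,100:460],(720,560))[...,::-1])
E
```

```text
t 9.45 tcp [443.  -39.  327.7] yaw 4.004 q [-0.27  0.06 -0.21  1.3  -0.   -1.13] F [ 1.8 -0.3 -1.3] M [-0.02 -0.09 -0.  ] gap 12.0 quat [-1.100e-03 -4.178e-01  9.085e-01  3.000e-04]
```

View pics/s1.png

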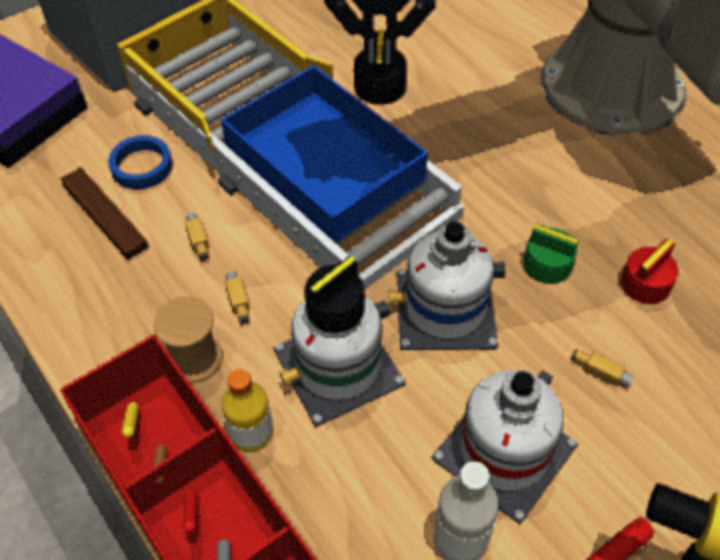

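The cap is in the grip at (380,70) and the blue tank is open. Next I lower the cap into the tote.

Request:
servo_tool([
  {"dx": 2,"dy": 1,"dz": -45,"rx": 0,"ry": 0,"rz": 0,"fingers": 1},
  {"dx": 0,"dy": 0,"dz": -45,"rx": 0,"ry": 0,"rz": 0,"fingers": 1},
  {"dx": 0,"dy": 0,"dz": -35,"rx": 0,"ry": 0,"rz": 0,"fingers": 1},
  {"dx": 0,"dy": 0,"dz": -20,"rx": 0,"ry": 0,"rz": 0,"fingers": 1},
  {"dx": 0,"dy": 0,"dz": -10,"rx": 0,"ry": 0,"rz": 0,"fingers": 1},
  {"dx": 0,"dy": 0,"dz": 0,"rx": 0,"ry": 0,"rz": 0,"fingers": 1},
])

```text
clock: 10.1
tcp_pos: [0.4451, -0.0361, 0.172]
orientation: [-0.002, -0.418, 0.909, 0.001]
wrist_force: [0.1, -0.2, -1.2]
finger_gap: 0.0119
```

```bash
python3 -c "
from h import *; st()"
```

```text
t 10.1 tcp [445.1 -36.1 172. ] yaw 4.004 q [-0.26  0.16 -0.5   0.92 -0.   -1.12] F [ 0.1 -0.2 -1.2] M [-0.05 -0.02  0.05] gap 11.9 quat [-0.0016 -0.4178  0.9085  0.0011]
```

Request:
servo_tool([
  {"dx": 0,"dy": 0,"dz": -2,"rx": 0,"ry": 0,"rz": 0,"fingers": 1},
  {"dx": 0,"dy": 0,"dz": 0,"rx": 0,"ry": 0,"rz": 0,"fingers": -0.2},
  {"dx": 0,"dy": 0,"dz": 0,"rx": 0,"ry": 0,"rz": 0,"fingers": -0.2},
  {"dx": 0,"dy": 0,"dz": 10,"rx": 0,"ry": 0,"rz": 0,"fingers": -0.2},
  {"dx": 0,"dy": 0,"dz": 40,"rx": 0,"ry": 0,"rz": 0,"fingers": -0.2},
  {"dx": 0,"dy": 0,"dz": 45,"rx": 0,"ry": 0,"rz": 0,"fingers": -0.2},
  {"dx": 0,"dy": 0,"dz": 45,"rx": 0,"ry": 0,"rz": 0,"fingers": -0.2},
  {"dx": 0,"dy": 0,"dz": 45,"rx": 0,"ry": 0,"rz": 0,"fingers": -0.2},
])

```text
clock: 10.9
tcp_pos: [0.446, -0.0361, 0.3598]
orientation: [0.001, -0.418, 0.908, -0.001]
wrist_force: [1.1, 0.3, 0.4]
finger_gap: 0.0511
```

Request:
servo_tool([
  {"dx": 25,"dy": 20,"dz": 27,"rx": 0,"ry": 0,"rz": -0.121,"fingers": -0.4},
  {"dx": 38,"dy": 33,"dz": 0,"rx": 0,"ry": 0,"rz": -0.121,"fingers": -0.4},
  {"dx": 36,"dy": 33,"dz": 0,"rx": 0,"ry": 0,"rz": -0.121,"fingers": -0.4},
  {"dx": 36,"dy": 33,"dz": 0,"rx": 0,"ry": 0,"rz": -0.121,"fingers": -0.4},
  {"dx": 36,"dy": 33,"dz": 0,"rx": 0,"ry": 0,"rz": -0.121,"fingers": -0.4},
  {"dx": 36,"dy": 35,"dz": 0,"rx": 0,"ry": 0,"rz": -0.121,"fingers": -0.4},
  {"dx": 0,"dy": 0,"dz": 0,"rx": 0,"ry": 0,"rz": 0,"fingers": -0.4},
  {"dx": 0,"dy": 0,"dz": 0,"rx": 0,"ry": 0,"rz": 0,"fingers": -0.4},
])

```text
clock: 11.7
tcp_pos: [0.6535, 0.1513, 0.3823]
orientation: [-0.001, -0.069, 0.998, -0.0]
wrist_force: [0.6, 0.3, -0.4]
finger_gap: 0.0598
```

```bash
python3 - <<'E'
from h import *
st()
i,K,T=cam('top'); cv2.imwrite('pics/t2.png',cv2.resize(i[110:310,190:470],(784,560))[...,::-1])
E
```

```text
t 11.7 tcp [653.5 151.3 382.3] yaw 3.28 q [ 0.11  0.52  0.55  1.6  -0.   -0.03] F [ 0.6  0.3 -0.4] M [0.   0.06 0.03] gap 59.8 quat [-1.000e-03 -6.940e-02  9.976e-01 -1.000e-04]
```

View pics/t2.png

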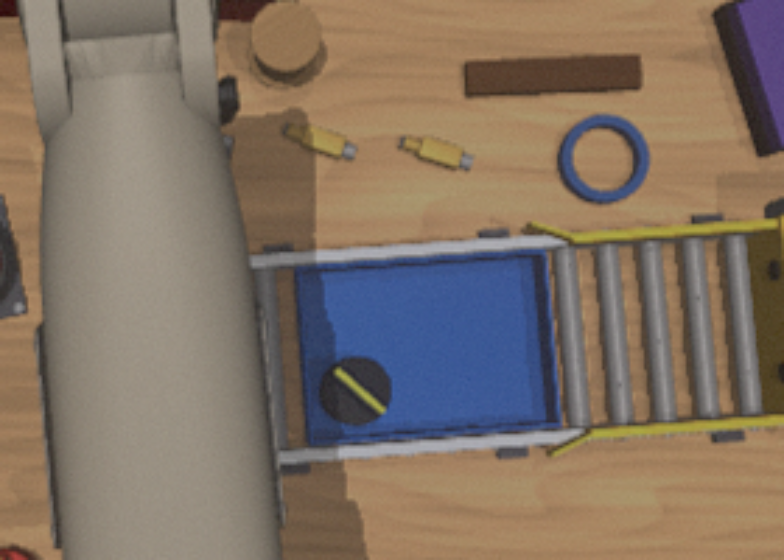

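The first cap stands in the tote at (355,390), and the nozzles have not moved. Next is the green-band tank's cap, the same way.

Request:
servo_tool([
  {"dx": -0.5,"dy": 0,"dz": -45,"rx": 0,"ry": 0,"rz": 0,"fingers": -0.4},
  {"dx": 0,"dy": 0,"dz": -45,"rx": 0,"ry": 0,"rz": 0,"fingers": -0.4},
  {"dx": 0,"dy": 0,"dz": -30,"rx": 0,"ry": 0,"rz": 0,"fingers": -0.4},
  {"dx": 0,"dy": 0,"dz": -14,"rx": 0,"ry": 0,"rz": 0,"fingers": -0.4},
  {"dx": 0,"dy": 0,"dz": 0,"rx": 0,"ry": 0,"rz": 0,"fingers": -0.4},
  {"dx": 0,"dy": 0,"dz": 0,"rx": 0,"ry": 0,"rz": 0,"fingers": 1},
  {"dx": 0,"dy": 0,"dz": 0,"rx": 0,"ry": 0,"rz": 0,"fingers": 1},
  {"dx": 0,"dy": 0,"dz": 0,"rx": 0,"ry": 0,"rz": 0,"fingers": 1},
], newtons=60)

```text
clock: 12.55
tcp_pos: [0.6531, 0.1503, 0.2518]
orientation: [0.002, -0.068, 0.998, 0.0]
wrist_force: [-0.8, 3.5, 2.2]
finger_gap: 0.0163
```

Request:
servo_tool([
  {"dx": 0,"dy": 0,"dz": 0,"rx": 0,"ry": 0,"rz": 0,"fingers": 1},
  {"dx": 0,"dy": 0,"dz": 0,"rx": 0,"ry": 0,"rz": 0,"fingers": 1},
  {"dx": 0,"dy": 0,"dz": 0,"rx": 0,"ry": 0,"rz": 0,"fingers": 1},
])

```text
clock: 12.85
tcp_pos: [0.6531, 0.1506, 0.2519]
orientation: [0.002, -0.068, 0.998, 0.0]
wrist_force: [-1.6, 1.1, 7.2]
finger_gap: 0.0127
```

```bash
python3 -c "
from h import *; st()"
```

```text
t 12.85 tcp [653.1 150.6 251.9] yaw 3.278 q [ 0.11  0.52  0.23  1.28  0.   -0.03] F [-1.6  1.1  7.2] M [0.02 0.3  0.02] gap 12.7 quat [ 1.800e-03 -6.820e-02  9.977e-01  1.000e-04]
```

Request:
servo_tool([
  {"dx": 0,"dy": 0,"dz": 0,"rx": 0,"ry": 0,"rz": 0.08,"fingers": 1},
  {"dx": 0,"dy": 0,"dz": 0,"rx": 0,"ry": 0,"rz": 0.08,"fingers": 1},
  {"dx": 0,"dy": 0,"dz": 0,"rx": 0,"ry": 0,"rz": 0.08,"fingers": 1},
  {"dx": 0,"dy": 0,"dz": 0,"rx": 0,"ry": 0,"rz": 0.08,"fingers": 1},
  {"dx": 0,"dy": 0,"dz": 0,"rx": 0,"ry": 0,"rz": 0.04,"fingers": 1},
  {"dx": 0,"dy": 0,"dz": 0,"rx": 0,"ry": 0,"rz": 0,"fingers": 1},
], newtons=80)

```text
clock: 13.45
tcp_pos: [0.6535, 0.1505, 0.252]
orientation: [0.002, -0.246, 0.969, -0.0]
wrist_force: [-0.6, 0.0, 6.8]
finger_gap: 0.0119
```

```bash
python3 -c "
from h import *; st()"
```

```text
t 13.45 tcp [653.5 150.5 252. ] yaw 3.639 q [ 0.11  0.52  0.23  1.28 -0.   -0.39] F [-0.6  0.   6.8] M [-0.04 -0.02  0.04] gap 11.9 quat [ 2.200e-03 -2.461e-01  9.692e-01 -4.000e-04]
```

Request:
servo_tool([
  {"dx": 0,"dy": 0,"dz": 0,"rx": 0,"ry": 0,"rz": 0.025,"fingers": 1},
  {"dx": 0,"dy": 0,"dz": 0,"rx": 0,"ry": 0,"rz": 0.025,"fingers": 1},
  {"dx": 0,"dy": 0,"dz": 0,"rx": 0,"ry": 0,"rz": 0,"fingers": 1},
])

```text
clock: 13.75
tcp_pos: [0.6534, 0.1507, 0.252]
orientation: [0.002, -0.27, 0.963, -0.0]
wrist_force: [-0.9, 0.3, 6.9]
finger_gap: 0.012
```

```bash
python3 -c "
from h import *; st()"
```

```text
t 13.75 tcp [653.4 150.7 252. ] yaw 3.688 q [ 0.11  0.52  0.23  1.28  0.   -0.44] F [-0.9  0.3  6.9] M [ 0.23  0.18 -0.09] gap 12.0 quat [ 2.100e-03 -2.700e-01  9.628e-01 -1.000e-04]
```

Request:
servo_tool([
  {"dx": 0,"dy": 0,"dz": -3,"rx": 0,"ry": 0,"rz": 0,"fingers": 1},
  {"dx": 0,"dy": 0,"dz": -3,"rx": 0,"ry": 0,"rz": 0,"fingers": 1},
  {"dx": 0,"dy": 0,"dz": -1,"rx": 0,"ry": 0,"rz": 0,"fingers": 1},
  {"dx": 0,"dy": 0,"dz": 0,"rx": 0,"ry": 0,"rz": 0,"fingers": 1},
], newtons=100)

```text
clock: 14.15
tcp_pos: [0.6534, 0.1507, 0.2458]
orientation: [0.002, -0.27, 0.963, -0.0]
wrist_force: [-2.3, 0.5, 11.5]
finger_gap: 0.0114
```

```bash
python3 -c "
from h import *; st()"
```

```text
t 14.15 tcp [653.4 150.7 245.8] yaw 3.688 q [ 0.11  0.52  0.21  1.26  0.   -0.44] F [-2.3  0.5 11.5] M [ 0.09  0.43 -0.06] gap 11.4 quat [ 2.400e-03 -2.699e-01  9.629e-01 -3.000e-04]
```

Request:
servo_tool([
  {"dx": 0,"dy": 0,"dz": -1,"rx": 0,"ry": 0,"rz": 0,"fingers": 1},
  {"dx": 0,"dy": 0,"dz": 0,"rx": 0,"ry": 0,"rz": 0.04,"fingers": 1},
  {"dx": 0,"dy": 0,"dz": 0,"rx": 0,"ry": 0,"rz": 0.04,"fingers": 1},
  {"dx": 0,"dy": 0,"dz": 0,"rx": 0,"ry": 0,"rz": 0.04,"fingers": 1},
  {"dx": 0,"dy": 0,"dz": 0,"rx": 0,"ry": 0,"rz": 0,"fingers": 1},
])

```text
clock: 14.65
tcp_pos: [0.6538, 0.1507, 0.2453]
orientation: [0.003, -0.328, 0.945, -0.001]
wrist_force: [-1.6, -0.0, 11.5]
finger_gap: 0.0111
```

```bash
python3 -c "
from h import *; st()"
```

```text
t 14.65 tcp [653.8 150.7 245.3] yaw 3.809 q [ 0.11  0.52  0.21  1.26  0.   -0.56] F [-1.6 -0.  11.5] M [0.03 0.27 0.05] gap 11.1 quat [ 3.000e-03 -3.276e-01  9.448e-01 -6.000e-04]
```

Request:
servo_tool([
  {"dx": 0,"dy": 0,"dz": 0,"rx": 0,"ry": 0,"rz": 0.08,"fingers": 1},
  {"dx": 0,"dy": 0,"dz": 0,"rx": 0,"ry": 0,"rz": 0.08,"fingers": 1},
  {"dx": 0,"dy": 0,"dz": 0,"rx": 0,"ry": 0,"rz": 0.08,"fingers": 1},
  {"dx": 0,"dy": 0,"dz": 0,"rx": 0,"ry": 0,"rz": 0,"fingers": 1},
])

```text
clock: 15.05
tcp_pos: [0.654, 0.1509, 0.2454]
orientation: [0.003, -0.439, 0.899, -0.001]
wrist_force: [-1.4, 1.8, 10.9]
finger_gap: 0.0112
```

```bash
python3 -c "
from h import *; st()"
```

```text
t 15.05 tcp [654.  150.9 245.4] yaw 4.05 q [ 0.11  0.52  0.21  1.26  0.   -0.8 ] F [-1.4  1.8 10.9] M [0.23 0.13 0.13] gap 11.2 quat [ 0.0033 -0.4388  0.8986 -0.0009]
```

Request:
servo_tool([
  {"dx": 0,"dy": 0,"dz": 0,"rx": 0,"ry": 0,"rz": 0.08,"fingers": 1},
  {"dx": 0,"dy": 0,"dz": 0,"rx": 0,"ry": 0,"rz": 0.08,"fingers": 1},
  {"dx": 0,"dy": 0,"dz": 0,"rx": 0,"ry": 0,"rz": 0.08,"fingers": 1},
  {"dx": 0,"dy": 0,"dz": 0,"rx": 0,"ry": 0,"rz": 0.08,"fingers": 1},
  {"dx": 0,"dy": 0,"dz": 0,"rx": 0,"ry": 0,"rz": 0.08,"fingers": 1},
  {"dx": 0,"dy": 0,"dz": 0,"rx": 0,"ry": 0,"rz": 0.03,"fingers": 1},
  {"dx": 0,"dy": 0,"dz": 0,"rx": 0,"ry": 0,"rz": 0,"fingers": 1},
])

```text
clock: 15.75
tcp_pos: [0.6542, 0.1509, 0.2455]
orientation: [0.003, -0.62, 0.785, -0.002]
wrist_force: [-0.1, 0.3, 11.2]
finger_gap: 0.0117
```

```bash
python3 -c "
from h import *; st()"
```

```text
t 15.75 tcp [654.2 150.9 245.5] yaw 4.479 q [ 0.11  0.52  0.21  1.26  0.   -1.23] F [-0.1  0.3 11.2] M [ 0.15  0.02 -0.02] gap 11.7 quat [ 0.0032 -0.6199  0.7847 -0.0017]
```

Request:
servo_tool([
  {"dx": 0,"dy": 0,"dz": 3,"rx": 0,"ry": 0,"rz": 0,"fingers": 1},
  {"dx": 0,"dy": 0,"dz": 5,"rx": 0,"ry": 0,"rz": 0,"fingers": 1},
  {"dx": 0,"dy": 0,"dz": 7,"rx": 0,"ry": 0,"rz": 0,"fingers": 1},
  {"dx": 0,"dy": 0,"dz": 0,"rx": 0,"ry": 0,"rz": 0,"fingers": 1},
], newtons=80)

```text
clock: 16.15
tcp_pos: [0.6531, 0.1505, 0.2582]
orientation: [0.001, -0.62, 0.785, -0.001]
wrist_force: [0.7, 1.7, -1.0]
finger_gap: 0.0115
```

```bash
python3 -c "
from h import *; st()"
```

```text
t 16.15 tcp [653.1 150.5 258.2] yaw 4.478 q [ 0.11  0.51  0.24  1.29  0.   -1.23] F [ 0.7  1.7 -1. ] M [ 0.36 -0.11 -0.03] gap 11.5 quat [ 1.100e-03 -6.196e-01  7.849e-01 -7.000e-04]
```

Request:
servo_tool([
  {"dx": 0,"dy": 0,"dz": 20,"rx": 0,"ry": 0,"rz": 0,"fingers": 1},
  {"dx": 0,"dy": 0,"dz": 35,"rx": 0,"ry": 0,"rz": 0,"fingers": 1},
  {"dx": 0,"dy": 0,"dz": 33,"rx": 0,"ry": 0,"rz": 0,"fingers": 1},
  {"dx": -26,"dy": -36,"dz": 0,"rx": 0,"ry": 0,"rz": 0.05,"fingers": 1},
  {"dx": -27,"dy": -37,"dz": 0,"rx": 0,"ry": 0,"rz": 0.05,"fingers": 1},
  {"dx": -27,"dy": -37,"dz": 0,"rx": 0,"ry": 0,"rz": 0.05,"fingers": 1},
  {"dx": -26,"dy": -36,"dz": 0,"rx": 0,"ry": 0,"rz": 0.05,"fingers": 1},
  {"dx": -26,"dy": -35,"dz": 0,"rx": 0,"ry": 0,"rz": 0.05,"fingers": 1},
])

```text
clock: 16.95
tcp_pos: [0.5186, -0.0318, 0.3434]
orientation: [0.001, 0.713, -0.701, -0.001]
wrist_force: [0.8, -0.7, -0.8]
finger_gap: 0.0115
```

Request:
servo_tool([
  {"dx": 0,"dy": 0,"dz": -20,"rx": 0,"ry": 0,"rz": 0,"fingers": 1},
  {"dx": 0,"dy": 0,"dz": -30,"rx": 0,"ry": 0,"rz": 0,"fingers": 1},
  {"dx": 0,"dy": 0,"dz": 0,"rx": 0,"ry": 0,"rz": 0,"fingers": 1},
])

```text
clock: 17.25
tcp_pos: [0.5176, -0.0307, 0.2902]
orientation: [0.003, 0.712, -0.702, -0.004]
wrist_force: [-0.6, -0.1, -1.0]
finger_gap: 0.0112
```

```bash
python3 - <<'E'
from h import *
st()
i,K,T=cam('scene'); cv2.imwrite('pics/s2.png',cv2.resize(i[90:370,100:460],(720,560))[...,::-1])
E
```

```text
t 17.25 tcp [517.6 -30.7 290.2] yaw -1.556 q [-0.21  0.21 -0.12  1.25 -0.   -1.8 ] F [-0.6 -0.1 -1. ] M [ 0.09  0.06 -0.01] gap 11.2 quat [ 0.0025  0.7122 -0.702  -0.0038]
```

View pics/s2.png

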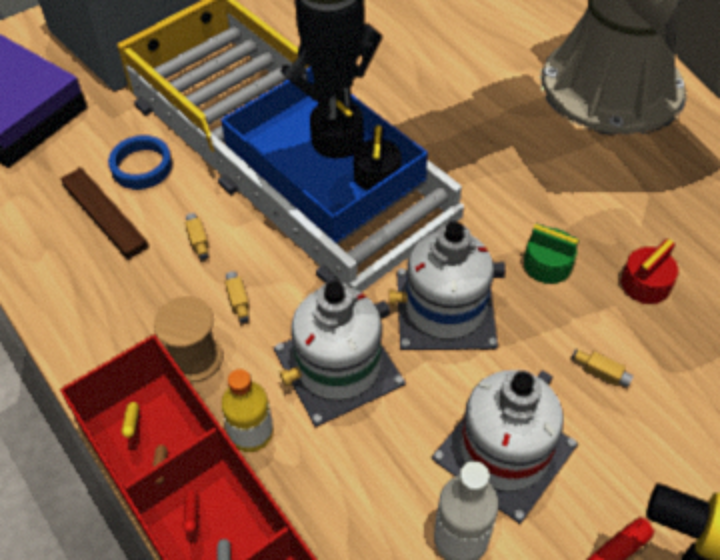

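The second cap hangs over the tote at (335,130) next to the first at (378,165). All three tanks are open.

Request:
servo_tool([
  {"dx": 4,"dy": 0,"dz": -35,"rx": 0,"ry": 0,"rz": 0,"fingers": 1},
  {"dx": 0,"dy": 0,"dz": -45,"rx": 0,"ry": 0,"rz": 0,"fingers": 1},
  {"dx": 0,"dy": 0,"dz": -25,"rx": 0,"ry": 0,"rz": 0,"fingers": 1},
  {"dx": 0,"dy": 0,"dz": -11,"rx": 0,"ry": 0,"rz": 0,"fingers": 1},
  {"dx": 0,"dy": 0,"dz": -2,"rx": 0,"ry": 0,"rz": 0,"fingers": 1},
  {"dx": 0,"dy": 0,"dz": 0,"rx": 0,"ry": 0,"rz": 0,"fingers": 0.2},
  {"dx": 0,"dy": 0,"dz": 0,"rx": 0,"ry": 0,"rz": 0,"fingers": 0.1},
  {"dx": 0,"dy": 0,"dz": 0,"rx": 0,"ry": 0,"rz": 0,"fingers": 0.1},
])

```text
clock: 18.1
tcp_pos: [0.5257, -0.0308, 0.1783]
orientation: [-0.001, 0.713, -0.702, 0.001]
wrist_force: [-0.5, -0.8, -0.1]
finger_gap: 0.0388
```

Request:
servo_tool([
  {"dx": 0,"dy": 0,"dz": 10,"rx": 0,"ry": 0,"rz": 0,"fingers": 0.1},
  {"dx": 0,"dy": 0,"dz": 40,"rx": 0,"ry": 0,"rz": 0,"fingers": 0.1},
  {"dx": 0,"dy": 0,"dz": 45,"rx": 0,"ry": 0,"rz": 0,"fingers": 0.1},
  {"dx": 0,"dy": 0,"dz": 45,"rx": 0,"ry": 0,"rz": 0,"fingers": 0.1},
  {"dx": 0,"dy": 0,"dz": 10,"rx": 0,"ry": 0,"rz": 0,"fingers": 0.1},
  {"dx": 0,"dy": 0,"dz": 0,"rx": 0,"ry": 0,"rz": 0,"fingers": 0.1},
])

```text
clock: 18.7
tcp_pos: [0.5255, -0.0309, 0.3298]
orientation: [-0.002, 0.713, -0.702, 0.003]
wrist_force: [0.1, 1.2, -0.5]
finger_gap: 0.0388
```

```bash
cat >> h.py <<'E'
def noz(n,skip=()):
    i,K,T=cam(n); out=[]
    for d in cut_out('nozzle0',n):
        if d['confidence']>.4: print(n,'noz',round(d['confidence'],2),line(d['region'],K,T,.011))
    return i
E
python3 - <<'E'
from h import *
st(); noz('scene'); i=noz('top')
cv2.imwrite('pics/t3.png',cv2.resize(i[110:310,150:430],(784,560))[...,::-1])
E
```

```text
t 18.7 tcp [525.5 -30.9 329.8] yaw -1.555 q [-0.21  0.21 -0.03  1.33 -0.   -1.8 ] F [ 0.1  1.2 -0.5] M [-0.04  0.03  0.05] gap 38.8 quat [-0.0017  0.7125 -0.7016  0.0026]
scene noz 0.66 (array([396.8, 356.1]), array([397.6, 354.1]), 1.922, array([72.9, 29. ]))
scene noz 0.63 (array([ 687.2, -129.1]), array([ 687.7, -127.9]), 1.27, array([82.3, 20.1]))
scene noz 0.5 (array([698.1,  -7. ]), array([698.1,  -6.7]), 1.245, array([79.7, 22.6]))
top noz 0.74 (array([401.1, 354.9]), array([401. , 354.3]), 1.947, array([80.6, 22.9]))
top noz 0.69 (array([701.9,  -8.9]), array([702.4,  -7.4]), 1.244, array([75.8, 25.8]))
top noz 0.51 (array([ 526.1, -490.6]), array([ 505.9, -343.7]), 1.677, array([833.4, 293.6]))
```

View pics/t3.png

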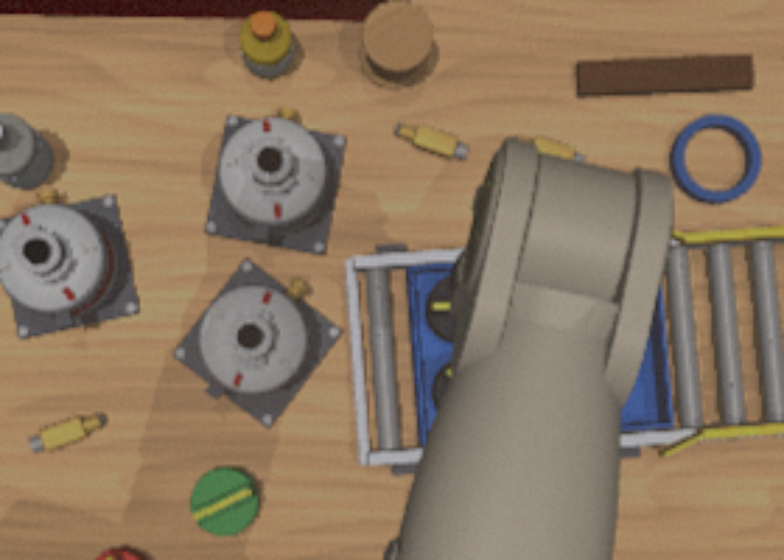

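Both caps stand in the tote. Next is nozzle A, in this picture at (432,140).

Request:
servo_tool([
  {"dx": 30,"dy": 4,"dz": 0,"rx": 0,"ry": 0,"rz": -0.067,"fingers": -0.3},
  {"dx": 36,"dy": 5,"dz": 0,"rx": 0,"ry": 0,"rz": -0.067,"fingers": -0.3},
  {"dx": 36,"dy": 4,"dz": 0,"rx": 0,"ry": 0,"rz": -0.067,"fingers": -0.3},
  {"dx": 36,"dy": 4,"dz": 0,"rx": 0,"ry": 0,"rz": -0.067,"fingers": -0.3},
  {"dx": 36,"dy": 4,"dz": 0,"rx": 0,"ry": 0,"rz": -0.067,"fingers": -0.3},
  {"dx": 0,"dy": 0,"dz": -45,"rx": 0,"ry": 0,"rz": 0,"fingers": -0.3},
  {"dx": 0,"dy": 0,"dz": -45,"rx": 0,"ry": 0,"rz": 0,"fingers": -0.3},
  {"dx": 0,"dy": 0,"dz": -45,"rx": 0,"ry": 0,"rz": 0,"fingers": -0.3},
], newtons=60)

```text
clock: 19.7
tcp_pos: [0.6981, -0.0094, 0.1875]
orientation: [-0.001, -0.586, 0.811, 0.001]
wrist_force: [-0.0, 0.2, -0.8]
finger_gap: 0.0558
```

Request:
servo_tool([
  {"dx": 0,"dy": 0,"dz": -40,"rx": 0,"ry": 0,"rz": 0,"fingers": -0.3},
  {"dx": 0,"dy": 0,"dz": -20,"rx": 0,"ry": 0,"rz": 0,"fingers": -0.3},
  {"dx": 0,"dy": 0,"dz": 0,"rx": 0,"ry": 0,"rz": 0,"fingers": -0.3},
])

```text
clock: 20.0
tcp_pos: [0.6946, -0.0092, 0.1247]
orientation: [-0.004, -0.586, 0.811, 0.004]
wrist_force: [0.2, 0.2, 0.1]
finger_gap: 0.0556
```

```bash
python3 -c "
from h import *; st()"
```

```text
t 20.0 tcp [694.6  -9.2 124.7] yaw 4.393 q [-0.13  0.64  0.12  1.06  0.   -1.38] F [0.2 0.2 0.1] M [0.02 0.05 0.03] gap 55.6 quat [-0.0043 -0.5855  0.8106  0.0041]
```

Request:
servo_tool([
  {"dx": 2,"dy": 0,"dz": -25,"rx": 0,"ry": 0,"rz": 0,"fingers": -0.3},
  {"dx": 0,"dy": 0,"dz": -18,"rx": 0,"ry": 0,"rz": 0,"fingers": -0.3},
  {"dx": 0,"dy": 0,"dz": 0,"rx": 0,"ry": 0,"rz": 0,"fingers": -0.3},
  {"dx": 0,"dy": 0,"dz": 0,"rx": 0,"ry": 0,"rz": 0,"fingers": -0.3},
])

```text
clock: 20.4
tcp_pos: [0.7006, -0.0097, 0.0891]
orientation: [-0.0, -0.586, 0.811, 0.0]
wrist_force: [0.8, 0.3, 0.1]
finger_gap: 0.0555
```

```bash
python3 -c "
from h import *; st()"
```

```text
t 20.4 tcp [700.6  -9.7  89.1] yaw 4.393 q [-0.13  0.68  0.09  0.98  0.   -1.38] F [0.8 0.3 0.1] M [-0.01 -0.   -0.02] gap 55.5 quat [-1.000e-04 -5.856e-01  8.106e-01  1.000e-04]
```

Request:
servo_tool([
  {"dx": -1,"dy": 0,"dz": -11,"rx": 0,"ry": 0,"rz": 0,"fingers": -0.3},
  {"dx": 0,"dy": 0,"dz": 0,"rx": 0,"ry": 0,"rz": 0,"fingers": -0.3},
  {"dx": 0,"dy": 0,"dz": 0,"rx": 0,"ry": 0,"rz": 0,"fingers": 1},
  {"dx": 0,"dy": 0,"dz": 0,"rx": 0,"ry": 0,"rz": 0,"fingers": 1},
  {"dx": 0,"dy": 0,"dz": 0,"rx": 0,"ry": 0,"rz": 0,"fingers": 1},
  {"dx": 0,"dy": 0,"dz": 0,"rx": 0,"ry": 0,"rz": 0,"fingers": 1},
])

```text
clock: 21.0
tcp_pos: [0.6999, -0.0097, 0.0783]
orientation: [0.0, -0.586, 0.811, -0.0]
wrist_force: [0.5, 0.5, 3.2]
finger_gap: 0.0204
```

```bash
python3 -c "
from h import *; st()"
```

```text
t 21.0 tcp [699.9  -9.7  78.3] yaw 4.393 q [-0.13  0.68  0.07  0.96  0.   -1.38] F [0.5 0.5 3.2] M [ 0.02  0.06 -0.04] gap 20.4 quat [ 4.000e-04 -5.856e-01  8.106e-01 -4.000e-04]
```

Request:
servo_tool([
  {"dx": 0,"dy": 0,"dz": 20,"rx": 0,"ry": 0,"rz": 0,"fingers": 1},
  {"dx": 0,"dy": 0,"dz": 40,"rx": 0,"ry": 0,"rz": 0,"fingers": 1},
  {"dx": 0,"dy": 0,"dz": 45,"rx": 0,"ry": 0,"rz": 0,"fingers": 1},
  {"dx": 0,"dy": 0,"dz": 45,"rx": 0,"ry": 0,"rz": 0,"fingers": 1},
  {"dx": 0,"dy": 0,"dz": 22,"rx": 0,"ry": 0,"rz": 0,"fingers": 1},
  {"dx": 0,"dy": 0,"dz": 0,"rx": 0,"ry": 0,"rz": 0,"fingers": 1},
])

```text
clock: 21.6
tcp_pos: [0.7013, -0.0098, 0.2546]
orientation: [0.003, -0.586, 0.811, -0.003]
wrist_force: [0.6, -0.7, -0.9]
finger_gap: 0.0204
```

Request:
servo_tool([
  {"dx": -26,"dy": -22,"dz": 0,"rx": 0,"ry": 0,"rz": -0.147,"fingers": 1},
  {"dx": -26,"dy": -22,"dz": 0,"rx": 0,"ry": 0,"rz": -0.147,"fingers": 1},
  {"dx": -26,"dy": -22,"dz": 0,"rx": 0,"ry": 0,"rz": -0.147,"fingers": 1},
  {"dx": -26,"dy": -21,"dz": 0,"rx": 0,"ry": 0,"rz": -0.147,"fingers": 1},
  {"dx": -26,"dy": -21,"dz": 0,"rx": 0,"ry": 0,"rz": -0.147,"fingers": 1},
  {"dx": -26,"dy": -21,"dz": 0,"rx": 0,"ry": 0,"rz": -0.147,"fingers": 1},
  {"dx": -25,"dy": -21,"dz": 0,"rx": 0,"ry": 0,"rz": -0.147,"fingers": 1},
  {"dx": -25,"dy": -21,"dz": 0,"rx": 0,"ry": 0,"rz": -0.147,"fingers": 1},
])

```text
clock: 22.4
tcp_pos: [0.4916, -0.1809, 0.2477]
orientation: [-0.001, -0.035, 0.999, 0.001]
wrist_force: [0.2, -0.6, -0.5]
finger_gap: 0.0201
```

Request:
servo_tool([
  {"dx": 0,"dy": 0,"dz": -40,"rx": 0,"ry": 0,"rz": 0,"fingers": 1},
  {"dx": 0,"dy": 0,"dz": 0,"rx": 0,"ry": 0,"rz": 0,"fingers": 1},
  {"dx": 0,"dy": 0,"dz": 0,"rx": 0,"ry": 0,"rz": 0,"fingers": 1},
])

```text
clock: 22.7
tcp_pos: [0.4924, -0.18, 0.2082]
orientation: [-0.002, -0.038, 0.999, 0.001]
wrist_force: [1.0, -0.6, -0.4]
finger_gap: 0.0208
```

```bash
cat >> h.py <<'E'
def tote():
    "blue region of the tote from both cameras, min-area fit of rim at z=.1 (top)"
    for n in('top','scene'):
        i,K,T=cam(n)
        for d in cut_out('tote',n)[:1]:
            m=d['region'].astype(np.uint8); h=cv2.cvtColor(i,cv2.COLOR_RGB2HSV)
            b=((h[...,0]>100)&(h[...,0]<125)&(h[...,1]>120)).astype(np.uint8)&cv2.dilate(m,np.ones((3,3)))
            b=cv2.morphologyEx(b,cv2.MORPH_OPEN,np.ones((3,3)))
            c=np.vstack([c for c in cv2.findContours(b,0,1)[0] if cv2.contourArea(c)>60])[:,0]
            P=np.array([atz(K,T,*p,.1)[:2]*1000 for p in c],np.float32)
            r=cv2.minAreaRect(P); print(n,'tote rect',np.round(r[0],1),np.round(r[1]),round(r[2],1), d['confidence'])
E
python3 -c "
from h import *; st(); tote()"
```

```text
t 22.7 tcp [ 492.4 -180.   208.2] yaw 3.217 q [-0.5   0.27 -0.26  1.05  0.   -0.58] F [ 1.  -0.6 -0.4] M [ 0.04  0.   -0.01] gap 20.8 quat [-0.0017 -0.0377  0.9993  0.0012]
top tote rect [486.2 -98.5] [162. 221.] 4.1 0.97
```

Request:
servo_tool([
  {"dx": 1,"dy": 0,"dz": -40,"rx": 0,"ry": 0,"rz": 0,"fingers": 1},
  {"dx": 0,"dy": 0,"dz": -30,"rx": 0,"ry": 0,"rz": 0,"fingers": 1},
  {"dx": 0,"dy": 0,"dz": -9,"rx": 0,"ry": 0,"rz": 0,"fingers": 1},
  {"dx": 0,"dy": 0,"dz": 0,"rx": 0,"ry": 0,"rz": 0,"fingers": 1},
  {"dx": 0,"dy": 0,"dz": 0,"rx": 0,"ry": 0,"rz": 0,"fingers": 1},
])

```text
clock: 23.4
tcp_pos: [0.4955, -0.181, 0.1319]
orientation: [0.001, -0.038, 0.999, -0.0]
wrist_force: [-0.6, -0.2, -0.6]
finger_gap: 0.0208
```

```bash
python3 -c "
from h import *; st()"
```

```text
t 23.4 tcp [ 495.5 -181.   131.9] yaw 3.217 q [-0.5   0.34 -0.36  0.87  0.   -0.58] F [-0.6 -0.2 -0.6] M [-0.06 -0.02  0.04] gap 20.8 quat [ 8.000e-04 -3.780e-02  9.993e-01 -4.000e-04]
```

Request:
servo_tool([
  {"dx": 0,"dy": 0,"dz": -2,"rx": 0,"ry": 0,"rz": 0,"fingers": 1},
  {"dx": 0,"dy": 0,"dz": 0,"rx": 0,"ry": 0,"rz": 0,"fingers": 0.1},
  {"dx": 0,"dy": 0,"dz": 0,"rx": 0,"ry": 0,"rz": 0,"fingers": 0.1},
  {"dx": 0,"dy": 0,"dz": 20,"rx": 0,"ry": 0,"rz": 0,"fingers": 0.1},
  {"dx": 0,"dy": 0,"dz": 40,"rx": 0,"ry": 0,"rz": 0,"fingers": 0.1},
  {"dx": 0,"dy": 0,"dz": 40,"rx": 0,"ry": 0,"rz": 0,"fingers": 0.1},
  {"dx": 0,"dy": 0,"dz": 0,"rx": 0,"ry": 0,"rz": 0,"fingers": 0.1},
])

```text
clock: 24.1
tcp_pos: [0.4972, -0.1822, 0.2347]
orientation: [0.005, -0.038, 0.999, -0.003]
wrist_force: [0.5, 0.5, 0.6]
finger_gap: 0.0387
```

```bash
python3 -c "
from h import *; st(); noz('scene'); noz('top')"
```

```text
t 24.1 tcp [ 497.2 -182.2  234.7] yaw 3.217 q [-0.5   0.25 -0.21  1.1   0.   -0.58] F [0.5 0.5 0.6] M [-0.03 -0.06 -0.02] gap 38.7 quat [ 0.0047 -0.0376  0.9993 -0.0028]
scene noz 0.85 (array([397.5, 355.3]), array([397.7, 353.5]), 1.935, array([74.1, 31.6]))
scene noz 0.76 (array([ 471.8, -225.3]), array([ 472.8, -225.2]), 0.17, array([83.8, 39.6]))
scene noz 0.54 (array([ 688.7, -124.9]), array([ 688. , -125.7]), 1.266, array([77.7, 19.6]))
top noz 0.65 (array([400.8, 356.2]), array([401.3, 354.9]), 1.956, array([74.5, 22.4]))
top noz 0.61 (array([ 691.6, -129.5]), array([ 692. , -127.6]), 1.258, array([73.1, 23.8]))
```

Nozzle A is in the tote. Next is nozzle B.

Request:
servo_tool([
  {"dx": 24,"dy": 6,"dz": 0,"rx": 0,"ry": 0,"rz": 0.147,"fingers": -0.3},
  {"dx": 24,"dy": 6,"dz": 0,"rx": 0,"ry": 0,"rz": 0.147,"fingers": -0.3},
  {"dx": 24,"dy": 6,"dz": 0,"rx": 0,"ry": 0,"rz": 0.147,"fingers": -0.3},
  {"dx": 24,"dy": 7,"dz": 0,"rx": 0,"ry": 0,"rz": 0.147,"fingers": -0.3},
  {"dx": 24,"dy": 7,"dz": 0,"rx": 0,"ry": 0,"rz": 0.147,"fingers": -0.3},
  {"dx": 24,"dy": 7,"dz": 0,"rx": 0,"ry": 0,"rz": 0.147,"fingers": -0.3},
  {"dx": 24,"dy": 7,"dz": 0,"rx": 0,"ry": 0,"rz": 0.147,"fingers": -0.3},
  {"dx": 24,"dy": 6,"dz": 0,"rx": 0,"ry": 0,"rz": 0.147,"fingers": -0.3},
])

```text
clock: 25.1
tcp_pos: [0.6866, -0.1279, 0.2261]
orientation: [-0.001, -0.588, 0.809, 0.002]
wrist_force: [0.7, -0.0, 0.5]
finger_gap: 0.0552
```

Request:
servo_tool([
  {"dx": 0,"dy": 0,"dz": -45,"rx": 0,"ry": 0,"rz": 0,"fingers": -0.3},
  {"dx": 0,"dy": 0,"dz": -45,"rx": 0,"ry": 0,"rz": 0,"fingers": -0.3},
  {"dx": 0,"dy": 0,"dz": -30,"rx": 0,"ry": 0,"rz": 0,"fingers": -0.3},
  {"dx": 0,"dy": 0,"dz": 0,"rx": 0,"ry": 0,"rz": 0,"fingers": -0.3},
  {"dx": 0,"dy": 0,"dz": 0,"rx": 0,"ry": 0,"rz": 0,"fingers": -0.3},
])

```text
clock: 25.6
tcp_pos: [0.6856, -0.1284, 0.1072]
orientation: [-0.001, -0.586, 0.811, 0.001]
wrist_force: [-0.4, -0.3, -0.1]
finger_gap: 0.0555
```

```bash
python3 -c "
from h import *; st()"
```

```text
t 25.6 tcp [ 685.6 -128.4  107.2] yaw 4.393 q [-0.3   0.66  0.1   1.02  0.   -1.55] F [-0.4 -0.3 -0.1] M [ 0.05 -0.02 -0.05] gap 55.5 quat [-0.001  -0.5856  0.8106  0.0014]
```

Request:
servo_tool([
  {"dx": 2,"dy": -2,"dz": -20,"rx": 0,"ry": 0,"rz": 0,"fingers": -0.3},
  {"dx": 0,"dy": 0,"dz": -8,"rx": 0,"ry": 0,"rz": 0,"fingers": -0.3},
  {"dx": 0,"dy": 0,"dz": 0,"rx": 0,"ry": 0,"rz": 0,"fingers": -0.3},
  {"dx": 0,"dy": 0,"dz": 0,"rx": 0,"ry": 0,"rz": 0,"fingers": -0.3},
  {"dx": 0,"dy": 0,"dz": 0,"rx": 0,"ry": 0,"rz": 0,"fingers": 1},
  {"dx": 0,"dy": 0,"dz": 0,"rx": 0,"ry": 0,"rz": 0,"fingers": 1},
  {"dx": 0,"dy": 0,"dz": 0,"rx": 0,"ry": 0,"rz": 0,"fingers": 1},
  {"dx": 0,"dy": 0,"dz": 0,"rx": 0,"ry": 0,"rz": 0,"fingers": 1},
])

```text
clock: 26.4
tcp_pos: [0.6891, -0.1308, 0.0818]
orientation: [0.001, -0.586, 0.811, -0.001]
wrist_force: [-1.3, 0.4, 5.8]
finger_gap: 0.0206
```

```bash
python3 -c "
from h import *; st()"
```

```text
t 26.4 tcp [ 689.1 -130.8   81.8] yaw 4.393 q [-0.3   0.68  0.08  0.97  0.   -1.55] F [-1.3  0.4  5.8] M [ 0.02  0.12 -0.06] gap 20.6 quat [ 6.000e-04 -5.856e-01  8.106e-01 -7.000e-04]
```

Request:
servo_tool([
  {"dx": 0,"dy": 0,"dz": 20,"rx": 0,"ry": 0,"rz": 0,"fingers": 1},
  {"dx": 0,"dy": 0,"dz": 40,"rx": 0,"ry": 0,"rz": 0,"fingers": 1},
  {"dx": 0,"dy": 0,"dz": 45,"rx": 0,"ry": 0,"rz": 0,"fingers": 1},
  {"dx": 0,"dy": 0,"dz": 45,"rx": 0,"ry": 0,"rz": 0,"fingers": 1},
  {"dx": 0,"dy": 0,"dz": 18,"rx": 0,"ry": 0,"rz": 0,"fingers": 1},
  {"dx": 0,"dy": 0,"dz": 0,"rx": 0,"ry": 0,"rz": 0,"fingers": 1},
])

```text
clock: 27.0
tcp_pos: [0.69, -0.131, 0.2527]
orientation: [0.002, -0.586, 0.811, -0.003]
wrist_force: [0.6, 0.1, -0.4]
finger_gap: 0.0203
```

Request:
servo_tool([
  {"dx": -25,"dy": -1,"dz": 0,"rx": 0,"ry": 0,"rz": -0.147,"fingers": 1},
  {"dx": -25,"dy": -1,"dz": 0,"rx": 0,"ry": 0,"rz": -0.147,"fingers": 1},
  {"dx": -25,"dy": -1,"dz": 0,"rx": 0,"ry": 0,"rz": -0.147,"fingers": 1},
  {"dx": -25,"dy": -1,"dz": 0,"rx": 0,"ry": 0,"rz": -0.147,"fingers": 1},
  {"dx": -25,"dy": -1,"dz": 0,"rx": 0,"ry": 0,"rz": -0.147,"fingers": 1},
  {"dx": -25,"dy": -1,"dz": 0,"rx": 0,"ry": 0,"rz": -0.147,"fingers": 1},
  {"dx": -25,"dy": -2,"dz": 0,"rx": 0,"ry": 0,"rz": -0.147,"fingers": 1},
  {"dx": -23,"dy": -2,"dz": 0,"rx": 0,"ry": 0,"rz": -0.147,"fingers": 1},
])

```text
clock: 27.8
tcp_pos: [0.4881, -0.14, 0.246]
orientation: [-0.002, -0.035, 0.999, 0.001]
wrist_force: [0.7, -0.9, -0.6]
finger_gap: 0.0199
```

Request:
servo_tool([
  {"dx": 0,"dy": 0,"dz": -45,"rx": 0,"ry": 0,"rz": 0,"fingers": 1},
  {"dx": 0,"dy": 0,"dz": 0,"rx": 0,"ry": 0,"rz": 0,"fingers": 1},
  {"dx": 0,"dy": 0,"dz": 0,"rx": 0,"ry": 0,"rz": 0,"fingers": 1},
])

```text
clock: 28.1
tcp_pos: [0.4891, -0.14, 0.2018]
orientation: [-0.002, -0.038, 0.999, 0.001]
wrist_force: [-0.1, -0.1, 0.2]
finger_gap: 0.0204
```

```bash
python3 - <<'E'
from h import *
st(); i,K,T=cam('scene')
cv2.imwrite('pics/s3.png',cv2.resize(i[80:300,150:450],(750,550))[...,::-1])
E
```

```text
t 28.1 tcp [ 489.1 -140.   201.8] yaw 3.217 q [-0.44  0.25 -0.3   1.03  0.   -0.51] F [-0.1 -0.1  0.2] M [ 0.03 -0.03 -0.03] gap 20.4 quat [-0.0022 -0.0377  0.9993  0.0012]
```

View pics/s3.png

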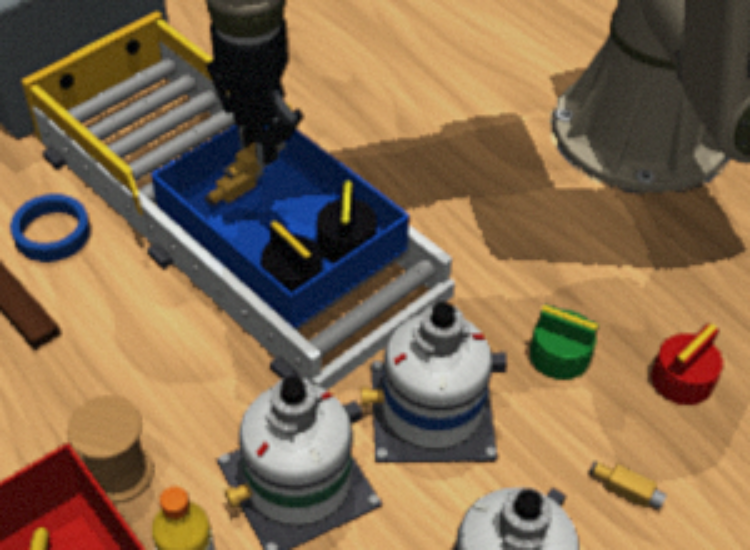

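Both caps stand in the tote at (290,245) and (345,215). Nozzle B is in the grip above nozzle A, near (235,175), so I set it down.

Request:
servo_tool([
  {"dx": 1,"dy": 0,"dz": -40,"rx": 0,"ry": 0,"rz": 0,"fingers": 1},
  {"dx": 0,"dy": 0,"dz": -28,"rx": 0,"ry": 0,"rz": 0,"fingers": 1},
  {"dx": 0,"dy": 0,"dz": 0,"rx": 0,"ry": 0,"rz": 0,"fingers": 1},
  {"dx": 0,"dy": 0,"dz": 0,"rx": 0,"ry": 0,"rz": 0,"fingers": 1},
])

```text
clock: 28.55
tcp_pos: [0.4923, -0.1408, 0.1365]
orientation: [0.0, -0.038, 0.999, -0.0]
wrist_force: [0.4, -0.4, -0.0]
finger_gap: 0.0204
```

Request:
servo_tool([
  {"dx": 0,"dy": 0,"dz": 0,"rx": 0,"ry": 0,"rz": 0,"fingers": 0.1},
  {"dx": 0,"dy": 0,"dz": 0,"rx": 0,"ry": 0,"rz": 0,"fingers": 0.1},
  {"dx": 0,"dy": 0,"dz": 20,"rx": 0,"ry": 0,"rz": 0,"fingers": 0.1},
  {"dx": 0,"dy": 0,"dz": 40,"rx": 0,"ry": 0,"rz": 0,"fingers": 0.1},
  {"dx": 0,"dy": 0,"dz": 45,"rx": 0,"ry": 0,"rz": 0,"fingers": 0.1},
  {"dx": 0,"dy": 0,"dz": 45,"rx": 0,"ry": 0,"rz": 0,"fingers": 0.1},
  {"dx": 0,"dy": 0,"dz": 0,"rx": 0,"ry": 0,"rz": 0,"fingers": 0.1},
  {"dx": 0,"dy": 0,"dz": 0,"rx": 0,"ry": 0,"rz": 0,"fingers": 0.1},
])

```text
clock: 29.35
tcp_pos: [0.4924, -0.1411, 0.288]
orientation: [0.002, -0.038, 0.999, -0.001]
wrist_force: [1.0, 0.9, -0.2]
finger_gap: 0.0384
```

```bash
python3 -c "
from h import *; st(); noz('scene'); noz('top')"
```

```text
t 29.35 tcp [ 492.4 -141.1  288. ] yaw 3.217 q [-0.44  0.19 -0.15  1.22  0.   -0.51] F [ 1.   0.9 -0.2] M [ 0.01 -0.02 -0.02] gap 38.4 quat [ 0.0024 -0.0376  0.9993 -0.0012]
scene noz 0.8 (array([396.5, 356.7]), array([397.1, 353.8]), 1.935, array([75.2, 30. ]))
scene noz 0.66 (array([ 473.5, -224. ]), array([ 473.3, -224.3]), 0.153, array([80.9, 37.7]))
top noz 0.62 (array([ 499. , -150.3]), array([ 502.8, -150.5]), 0.081, array([73.9, 20. ]))
```

Request:
servo_tool([
  {"dx": -7,"dy": 30,"dz": 20,"rx": 0,"ry": 0,"rz": -0.106,"fingers": -0.1},
  {"dx": -8,"dy": 42,"dz": 0,"rx": 0,"ry": 0,"rz": -0.106,"fingers": -0.3},
  {"dx": -8,"dy": 42,"dz": 0,"rx": 0,"ry": 0,"rz": -0.106,"fingers": -0.3},
  {"dx": -8,"dy": 42,"dz": 0,"rx": 0,"ry": 0,"rz": -0.106,"fingers": -0.3},
  {"dx": -8,"dy": 42,"dz": 0,"rx": 0,"ry": 0,"rz": -0.106,"fingers": -0.3},
  {"dx": -8,"dy": 42,"dz": 0,"rx": 0,"ry": 0,"rz": -0.106,"fingers": -0.3},
  {"dx": -8,"dy": 42,"dz": 0,"rx": 0,"ry": 0,"rz": -0.106,"fingers": -0.3},
  {"dx": -8,"dy": 42,"dz": 0,"rx": 0,"ry": 0,"rz": -0.106,"fingers": -0.3},
])

```text
clock: 30.35
tcp_pos: [0.4274, 0.1848, 0.3043]
orientation: [-0.001, 0.379, 0.925, -0.001]
wrist_force: [1.3, 0.6, 0.0]
finger_gap: 0.0553
```

Request:
servo_tool([
  {"dx": -8,"dy": 42,"dz": 0,"rx": 0,"ry": 0,"rz": -0.106,"fingers": -0.3},
  {"dx": -8,"dy": 42,"dz": 0,"rx": 0,"ry": 0,"rz": -0.106,"fingers": -0.3},
  {"dx": -8,"dy": 42,"dz": 0,"rx": 0,"ry": 0,"rz": -0.106,"fingers": -0.3},
  {"dx": -7,"dy": 42,"dz": 0,"rx": 0,"ry": 0,"rz": -0.106,"fingers": -0.3},
  {"dx": 0,"dy": 7,"dz": -40,"rx": 0,"ry": 0,"rz": 0,"fingers": -0.3},
  {"dx": 0,"dy": 0,"dz": -45,"rx": 0,"ry": 0,"rz": 0,"fingers": -0.3},
  {"dx": 0,"dy": 0,"dz": -45,"rx": 0,"ry": 0,"rz": 0,"fingers": -0.3},
  {"dx": 0,"dy": 0,"dz": -45,"rx": 0,"ry": 0,"rz": 0,"fingers": -0.3},
])

```text
clock: 31.15
tcp_pos: [0.3963, 0.3581, 0.1277]
orientation: [-0.0, 0.563, 0.826, -0.001]
wrist_force: [1.0, -0.0, -0.5]
finger_gap: 0.0553
```

Request:
servo_tool([
  {"dx": 0,"dy": 0,"dz": 0,"rx": 0,"ry": 0,"rz": 0,"fingers": -0.3},
  {"dx": 0,"dy": 0,"dz": 0,"rx": 0,"ry": 0,"rz": 0,"fingers": -0.3},
  {"dx": 0,"dy": 0,"dz": 0,"rx": 0,"ry": 0,"rz": 0,"fingers": -0.3},
])

```text
clock: 31.45
tcp_pos: [0.3987, 0.3591, 0.1325]
orientation: [0.001, 0.563, 0.826, 0.001]
wrist_force: [0.3, 0.2, -0.1]
finger_gap: 0.0556
```

```bash
python3 -c "
from h import *; st(); noz('scene')"
```

```text
t 31.45 tcp [398.7 359.1 132.5] yaw 1.945 q [ 0.58  0.35 -0.34  0.87 -0.    1.78] F [ 0.3  0.2 -0.1] M [ 0.08  0.02 -0.01] gap 55.6 quat [6.000e-04 5.633e-01 8.262e-01 1.400e-03]
scene noz 0.74 (array([399.6, 357.2]), array([398.3, 354.3]), 1.937, array([75.2, 30. ]))
scene noz 0.65 (array([ 470.5, -225.5]), array([ 471.3, -225.2]), 0.174, array([81. , 39.1]))
scene noz 0.63 (array([ 683.4, -298.4]), array([ 683.3, -298.1]), 1.191, array([112.9,  91. ]))
scene noz 0.56 (array([ 470.6, -182.9]), array([ 471.3, -182.7]), 0.181, array([79.5, 36.8]))
```

Request:
servo_tool([
  {"dx": -1,"dy": -1,"dz": -35,"rx": 0,"ry": 0,"rz": 0,"fingers": -0.3},
  {"dx": 0,"dy": 0,"dz": -18,"rx": 0,"ry": 0,"rz": 0,"fingers": -0.3},
  {"dx": 0,"dy": 0,"dz": 0,"rx": 0,"ry": 0,"rz": 0,"fingers": -0.3},
  {"dx": 0,"dy": 0,"dz": 0,"rx": 0,"ry": 0,"rz": 0,"fingers": -0.3},
  {"dx": 0,"dy": 0,"dz": 0,"rx": 0,"ry": 0,"rz": 0,"fingers": 1},
  {"dx": 0,"dy": 0,"dz": 0,"rx": 0,"ry": 0,"rz": 0,"fingers": 1},
  {"dx": 0,"dy": 0,"dz": 0,"rx": 0,"ry": 0,"rz": 0,"fingers": 1},
  {"dx": 0,"dy": 0,"dz": 0,"rx": 0,"ry": 0,"rz": 0,"fingers": 1},
])

```text
clock: 32.35
tcp_pos: [0.3975, 0.3581, 0.0791]
orientation: [0.001, 0.563, 0.826, 0.002]
wrist_force: [-1.0, -0.5, 6.3]
finger_gap: 0.0205
```

```bash
python3 -c "
from h import *; st(); tote()"
```

```text
t 32.35 tcp [397.5 358.1  79.1] yaw 1.945 q [ 0.58  0.41 -0.41  0.75 -0.    1.78] F [-1.  -0.5  6.3] M [-0.05  0.07  0.03] gap 20.5 quat [7.000e-04 5.633e-01 8.263e-01 1.500e-03]
top tote rect [488.8 -99.1] [155. 224.] 4.8 0.72
scene tote rect [499.1 -88.1] [192. 275.] 4.7 0.6
```

Request:
servo_tool([
  {"dx": 0,"dy": 0,"dz": 20,"rx": 0,"ry": 0,"rz": 0,"fingers": 1},
  {"dx": 0,"dy": 0,"dz": 40,"rx": 0,"ry": 0,"rz": 0,"fingers": 1},
  {"dx": 0,"dy": 0,"dz": 45,"rx": 0,"ry": 0,"rz": 0,"fingers": 1},
  {"dx": 0,"dy": 0,"dz": 45,"rx": 0,"ry": 0,"rz": 0,"fingers": 1},
  {"dx": 0,"dy": 0,"dz": 45,"rx": 0,"ry": 0,"rz": 0,"fingers": 1},
  {"dx": 0,"dy": 0,"dz": 25,"rx": 0,"ry": 0,"rz": 0,"fingers": 1},
  {"dx": 8,"dy": -38,"dz": 0,"rx": 0,"ry": 0,"rz": 0.11,"fingers": 1},
  {"dx": 8,"dy": -42,"dz": 0,"rx": 0,"ry": 0,"rz": 0.11,"fingers": 1},
])

```text
clock: 33.35
tcp_pos: [0.4129, 0.2777, 0.2992]
orientation: [0.001, 0.466, 0.885, 0.001]
wrist_force: [0.1, -0.8, -0.1]
finger_gap: 0.0204
```

Request:
servo_tool([
  {"dx": 8,"dy": -42,"dz": 0,"rx": 0,"ry": 0,"rz": 0.11,"fingers": 1},
  {"dx": 8,"dy": -42,"dz": 0,"rx": 0,"ry": 0,"rz": 0.11,"fingers": 1},
  {"dx": 8,"dy": -42,"dz": 0,"rx": 0,"ry": 0,"rz": 0.11,"fingers": 1},
  {"dx": 8,"dy": -42,"dz": 0,"rx": 0,"ry": 0,"rz": 0.12,"fingers": 1},
  {"dx": 8,"dy": -42,"dz": 0,"rx": 0,"ry": 0,"rz": 0.12,"fingers": 1},
  {"dx": 8,"dy": -42,"dz": 0,"rx": 0,"ry": 0,"rz": 0.12,"fingers": 1},
  {"dx": 8,"dy": -42,"dz": 0,"rx": 0,"ry": 0,"rz": 0.12,"fingers": 1},
  {"dx": 9,"dy": -42,"dz": 0,"rx": 0,"ry": 0,"rz": 0.12,"fingers": 1},
])

```text
clock: 34.15
tcp_pos: [0.4773, -0.0604, 0.298]
orientation: [0.0, 0.021, 1.0, -0.0]
wrist_force: [0.7, 0.6, -0.5]
finger_gap: 0.0206
```

Request:
servo_tool([
  {"dx": 9,"dy": -42,"dz": 0,"rx": 0,"ry": 0,"rz": 0.12,"fingers": 1},
  {"dx": 0,"dy": 0,"dz": -45,"rx": 0,"ry": 0,"rz": 0,"fingers": 1},
  {"dx": 0,"dy": 0,"dz": -30,"rx": 0,"ry": 0,"rz": 0,"fingers": 1},
  {"dx": 0,"dy": 0,"dz": 0,"rx": 0,"ry": 0,"rz": 0,"fingers": 1},
  {"dx": 0,"dy": 0,"dz": 0,"rx": 0,"ry": 0,"rz": 0,"fingers": 1},
  {"dx": 0,"dy": 0,"dz": 0,"rx": 0,"ry": 0,"rz": 0,"fingers": 1},
])

```text
clock: 34.75
tcp_pos: [0.4875, -0.1007, 0.2245]
orientation: [0.001, -0.037, 0.999, -0.001]
wrist_force: [0.2, -0.2, -0.4]
finger_gap: 0.0207
```

```bash
python3 -c "
from h import *; st(); tote()"
```

```text
t 34.75 tcp [ 487.5 -100.7  224.5] yaw 3.215 q [-0.37  0.2  -0.3   1.07  0.   -0.44] F [ 0.2 -0.2 -0.4] M [-0.04 -0.03 -0.03] gap 20.7 quat [ 1.500e-03 -3.690e-02  9.993e-01 -6.000e-04]
top tote rect [491.9 -47.9] [119. 187.] 75.2 0.62
```

Request:
servo_tool([
  {"dx": 0,"dy": 0,"dz": -40,"rx": 0,"ry": 0,"rz": 0,"fingers": 1},
  {"dx": 0,"dy": 0,"dz": -35,"rx": 0,"ry": 0,"rz": 0,"fingers": 1},
  {"dx": 0,"dy": 0,"dz": -17,"rx": 0,"ry": 0,"rz": 0,"fingers": 1},
  {"dx": 0,"dy": 0,"dz": 0,"rx": 0,"ry": 0,"rz": 0,"fingers": 1},
  {"dx": 0,"dy": 0,"dz": 0,"rx": 0,"ry": 0,"rz": 0,"fingers": 1},
])

```text
clock: 35.45
tcp_pos: [0.4868, -0.1006, 0.1309]
orientation: [0.0, -0.037, 0.999, -0.0]
wrist_force: [-0.4, -0.0, 0.4]
finger_gap: 0.0203
```

Request:
servo_tool([
  {"dx": 0,"dy": 0,"dz": 0,"rx": 0,"ry": 0,"rz": 0,"fingers": 0.1},
  {"dx": 0,"dy": 0,"dz": 0,"rx": 0,"ry": 0,"rz": 0,"fingers": 0.1},
  {"dx": 0,"dy": 0,"dz": 20,"rx": 0,"ry": 0,"rz": 0,"fingers": 0.1},
  {"dx": 0,"dy": 0,"dz": 45,"rx": 0,"ry": 0,"rz": 0,"fingers": 0.1},
  {"dx": 0,"dy": 0,"dz": 45,"rx": 0,"ry": 0,"rz": 0,"fingers": 0.1},
  {"dx": 0,"dy": 0,"dz": 45,"rx": 0,"ry": 0,"rz": 0,"fingers": 0.1},
  {"dx": 0,"dy": 45,"dz": 0,"rx": 0,"ry": 0,"rz": 0,"fingers": 1},
  {"dx": -5,"dy": 45,"dz": 0,"rx": 0,"ry": 0,"rz": 0,"fingers": 1},
])

```text
clock: 36.25
tcp_pos: [0.4831, -0.0109, 0.2882]
orientation: [0.003, -0.035, 0.999, -0.001]
wrist_force: [0.4, -0.1, -0.2]
finger_gap: 0.01
```

Request:
servo_tool([
  {"dx": -10,"dy": 45,"dz": 0,"rx": 0,"ry": 0,"rz": 0,"fingers": 1},
  {"dx": 0,"dy": 45,"dz": 0,"rx": 0,"ry": 0,"rz": 0,"fingers": 1},
  {"dx": 0,"dy": 0,"dz": 0,"rx": 0,"ry": 0,"rz": 0,"fingers": 1},
  {"dx": 0,"dy": 0,"dz": 0,"rx": 0,"ry": 0,"rz": 0,"fingers": 1},
])

```text
clock: 36.65
tcp_pos: [0.4715, 0.0804, 0.2861]
orientation: [0.001, -0.038, 0.999, -0.0]
wrist_force: [0.0, 0.6, 0.6]
finger_gap: -0.0001
```

```bash
python3 - <<'E'
from h import *
st(); tote(); i=noz('top')
cv2.imwrite('pics/t4.png',cv2.resize(i[150:290,250:490],(792,462))[...,::-1])
E
```

```text
t 36.65 tcp [471.5  80.4 286.1] yaw 3.218 q [ 0.    0.13 -0.23  1.21 -0.   -0.08] F [0.  0.6 0.6] M [ 0.01 -0.    0.01] gap -0.1 quat [ 6.000e-04 -3.810e-02  9.993e-01 -2.000e-04]
top tote rect [ 490.3 -129.7] [160. 168.] 2.2 0.92
scene tote rect [498.8 -88.1] [192. 275.] 4.9 0.92
top noz 0.7 (array([ 502.3, -192.8]), array([ 503.4, -192.7]), 0.065, array([73.9, 25.4]))
top noz 0.63 (array([ 501.1, -153.6]), array([ 502.9, -153.6]), 0.075, array([73.9, 24.9]))
top noz 0.51 (array([ 492.2, -109.1]), array([ 493.8, -109.8]), 0.078, array([74. , 23.2]))
top noz 0.41 (array([569.5, 360.1]), array([572.1, 359.9]), 0.416, array([148.9, 140.7]))
```

View pics/t4.png

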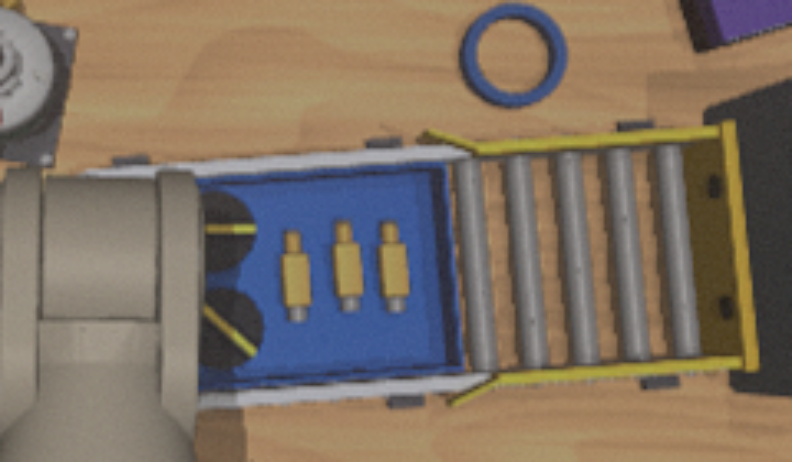

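All three nozzles at (295,280), (347,270) and (393,270) and both caps lie in the tote, which is still outside the bay. Next I place the closed fingers behind the tote's +y wall and push.

Request:
servo_tool([
  {"dx": 4,"dy": -31,"dz": 0,"rx": 0,"ry": 0,"rz": 0,"fingers": 1},
  {"dx": 0,"dy": 0,"dz": -35,"rx": 0,"ry": 0,"rz": 0,"fingers": 1},
  {"dx": 0,"dy": 0,"dz": -45,"rx": 0,"ry": 0,"rz": 0,"fingers": 1},
  {"dx": 0,"dy": 0,"dz": -35,"rx": 0,"ry": 0,"rz": 0,"fingers": 1},
  {"dx": 0,"dy": 0,"dz": -25,"rx": 0,"ry": 0,"rz": 0,"fingers": 1},
  {"dx": 0,"dy": 0,"dz": 0,"rx": 0,"ry": 0,"rz": 0,"fingers": 1},
  {"dx": 0,"dy": 0,"dz": 0,"rx": 0,"ry": 0,"rz": 0,"fingers": 1},
])

```text
clock: 37.65
tcp_pos: [0.4756, 0.0477, 0.1457]
orientation: [-0.0, -0.036, 0.999, 0.0]
wrist_force: [0.4, 0.6, -0.2]
finger_gap: -0.0
```

Request:
servo_tool([
  {"dx": 0.5,"dy": -6,"dz": 0,"rx": 0,"ry": 0,"rz": 0,"fingers": 1},
  {"dx": 0.5,"dy": -6,"dz": 0,"rx": 0,"ry": 0,"rz": 0,"fingers": 1},
  {"dx": 0.5,"dy": -6,"dz": 0,"rx": 0,"ry": 0,"rz": 0,"fingers": 1},
  {"dx": 0.5,"dy": -6,"dz": 0,"rx": 0,"ry": 0,"rz": 0,"fingers": 1},
  {"dx": 0.5,"dy": -6,"dz": 0,"rx": 0,"ry": 0,"rz": 0,"fingers": 1},
])

```text
clock: 38.15
tcp_pos: [0.4786, 0.0181, 0.1462]
orientation: [0.001, -0.037, 0.999, 0.0]
wrist_force: [1.4, 2.4, 2.3]
finger_gap: 0.0003
```

```bash
python3 - <<'E'
from h import *
st(); i,K,T=cam('scene')
cv2.imwrite('pics/s4.png',cv2.resize(i[80:300,150:450],(750,550))[...,::-1])
E
```

```text
t 38.15 tcp [478.6  18.1 146.2] yaw 3.215 q [-0.13  0.24 -0.46  0.87  0.   -0.2 ] F [1.4 2.4 2.3] M [ 0.6  -0.14  0.03] gap 0.3 quat [ 9.000e-04 -3.670e-02  9.993e-01  5.000e-04]
```

View pics/s4.png

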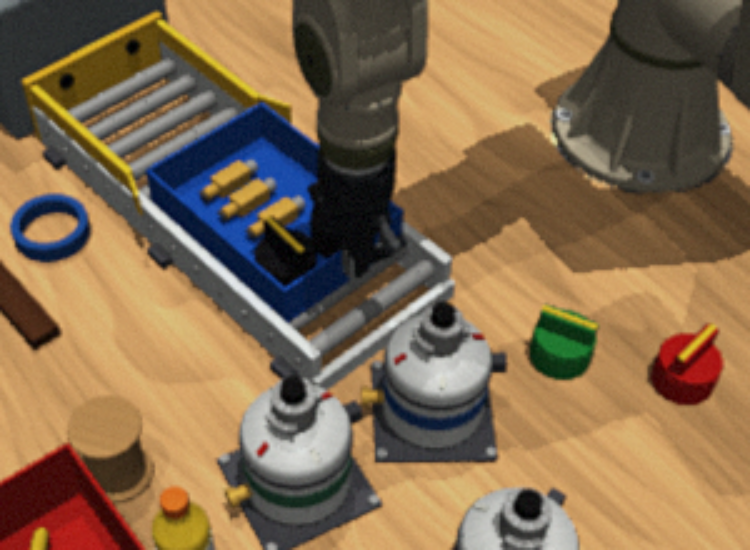

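The closed fingers sit behind the wall at about (355,255) and the tote has begun to roll under about 2.4 N, with the parts lying inside.

Request:
servo_tool([
  {"dx": 0.7,"dy": -8,"dz": 0,"rx": 0,"ry": 0,"rz": 0,"fingers": 1},
  {"dx": 0.8,"dy": -10,"dz": 0,"rx": 0,"ry": 0,"rz": 0,"fingers": 1},
  {"dx": 0.9,"dy": -11,"dz": 0,"rx": 0,"ry": 0,"rz": 0,"fingers": 1},
  {"dx": 0.9,"dy": -11,"dz": 0,"rx": 0,"ry": 0,"rz": 0,"fingers": 1},
  {"dx": 0.9,"dy": -11,"dz": 0,"rx": 0,"ry": 0,"rz": 0,"fingers": 1},
  {"dx": 0.9,"dy": -11,"dz": 0,"rx": 0,"ry": 0,"rz": 0,"fingers": 1},
  {"dx": 0.9,"dy": -11,"dz": 0,"rx": 0,"ry": 0,"rz": 0,"fingers": 1},
  {"dx": 0.9,"dy": -11,"dz": 0,"rx": 0,"ry": 0,"rz": 0,"fingers": 1},
])

```text
clock: 39.0
tcp_pos: [0.4851, -0.0666, 0.1455]
orientation: [0.0, -0.037, 0.999, 0.0]
wrist_force: [2.3, 4.2, 0.9]
finger_gap: -0.0
```

Request:
servo_tool([
  {"dx": 0.9,"dy": -11,"dz": 0,"rx": 0,"ry": 0,"rz": 0,"fingers": 1},
  {"dx": 0.9,"dy": -11,"dz": 0,"rx": 0,"ry": 0,"rz": 0,"fingers": 1},
  {"dx": 0.9,"dy": -11,"dz": 0,"rx": 0,"ry": 0,"rz": 0,"fingers": 1},
  {"dx": 0.9,"dy": -11,"dz": 0,"rx": 0,"ry": 0,"rz": 0,"fingers": 1},
  {"dx": 0.9,"dy": -11,"dz": 0,"rx": 0,"ry": 0,"rz": 0,"fingers": 1},
  {"dx": 0.9,"dy": -11,"dz": 0,"rx": 0,"ry": 0,"rz": 0,"fingers": 1},
  {"dx": 0.7,"dy": -9,"dz": 0,"rx": 0,"ry": 0,"rz": 0,"fingers": 1},
  {"dx": 0.7,"dy": -8,"dz": 0,"rx": 0,"ry": 0,"rz": 0,"fingers": 1},
])

```text
clock: 39.8
tcp_pos: [0.4916, -0.1495, 0.1453]
orientation: [-0.0, -0.036, 0.999, 0.0]
wrist_force: [1.4, 3.2, -0.2]
finger_gap: 0.0001
```

```bash
python3 -c "
from h import *; st()"
```

```text
t 39.8 tcp [ 491.6 -149.5  145.3] yaw 3.214 q [-0.45  0.3  -0.38  0.89 -0.   -0.52] F [ 1.4  3.2 -0.2] M [ 0.63 -0.42  0.06] gap 0.1 quat [-2.000e-04 -3.640e-02  9.993e-01  1.000e-04]
```

Request:
servo_tool([
  {"dx": 0.7,"dy": -8,"dz": 0,"rx": 0,"ry": 0,"rz": 0,"fingers": 1},
  {"dx": 0.7,"dy": -8,"dz": 0,"rx": 0,"ry": 0,"rz": 0,"fingers": 1},
  {"dx": 0.6,"dy": -7,"dz": 0,"rx": 0,"ry": 0,"rz": 0,"fingers": 1},
  {"dx": 0.4,"dy": -5,"dz": 0,"rx": 0,"ry": 0,"rz": 0,"fingers": 1},
  {"dx": 0.4,"dy": -4,"dz": 0,"rx": 0,"ry": 0,"rz": 0,"fingers": 1},
])

```text
clock: 40.3
tcp_pos: [0.4943, -0.1811, 0.1454]
orientation: [-0.0, -0.036, 0.999, 0.0]
wrist_force: [0.7, 2.3, -0.0]
finger_gap: 0.0001
```

Request:
servo_tool([
  {"dx": 0.3,"dy": -4,"dz": 0,"rx": 0,"ry": 0,"rz": 0,"fingers": 1},
  {"dx": 0.3,"dy": -4,"dz": 0,"rx": 0,"ry": 0,"rz": 0,"fingers": 1},
])

```text
clock: 40.5
tcp_pos: [0.4949, -0.1887, 0.1454]
orientation: [-0.0, -0.037, 0.999, 0.0]
wrist_force: [1.3, 3.0, -0.4]
finger_gap: 0.0001
```

```bash
python3 -c "
from h import *; st()"
```

```text
t 40.5 tcp [ 494.9 -188.7  145.4] yaw 3.215 q [-0.52  0.33 -0.34  0.9   0.   -0.59] F [ 1.3  3.  -0.4] M [ 0.48 -0.13  0.05] gap 0.1 quat [-2.000e-04 -3.670e-02  9.993e-01  2.000e-04]
```

Request:
servo_tool([
  {"dx": 0.3,"dy": -3,"dz": 0,"rx": 0,"ry": 0,"rz": 0,"fingers": 1},
  {"dx": 0.3,"dy": -3,"dz": 0,"rx": 0,"ry": 0,"rz": 0,"fingers": 1},
])

```text
clock: 40.7
tcp_pos: [0.4955, -0.1948, 0.1454]
orientation: [-0.0, -0.037, 0.999, 0.0]
wrist_force: [-0.5, 2.3, 0.7]
finger_gap: 0.0003
```

```bash
python3 - <<'E'
from h import *
st()
for n in('scene',):
    i,K,T=cam(n); cv2.imwrite('pics/s5.png',cv2.resize(i[60:220,150:370],(770,560))[...,::-1])
E
```

```text
t 40.7 tcp [ 495.5 -194.8  145.4] yaw 3.215 q [-0.53  0.33 -0.33  0.9  -0.   -0.6 ] F [-0.5  2.3  0.7] M [0.39 0.02 0.01] gap 0.3 quat [-3.000e-04 -3.660e-02  9.993e-01  1.000e-04]
```

View pics/s5.png

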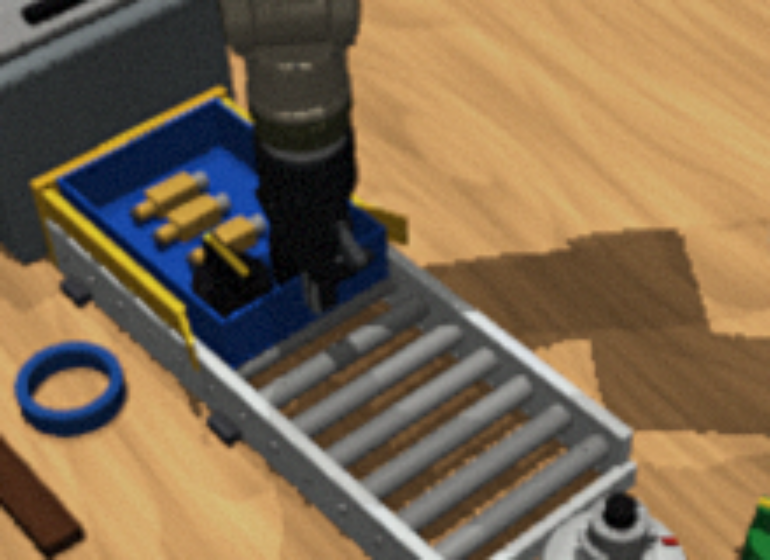

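The tote's front rim at (60,180) is almost at the stop, with the parts still inside. I creep on until the force rises at the buffers.

Request:
servo_tool([
  {"dx": 0.2,"dy": -2,"dz": 0,"rx": 0,"ry": 0,"rz": 0,"fingers": 1},
  {"dx": 0.2,"dy": -2,"dz": 0,"rx": 0,"ry": 0,"rz": 0,"fingers": 1},
])

```text
clock: 40.95
tcp_pos: [0.4957, -0.1966, 0.1454]
orientation: [-0.0, -0.037, 0.999, 0.003]
wrist_force: [-0.1, 15.0, 6.2]
finger_gap: -0.0001
```

Request:
servo_tool([
  {"dx": 0.2,"dy": -2,"dz": 0,"rx": 0,"ry": 0,"rz": 0,"fingers": 1},
  {"dx": 0.2,"dy": -2,"dz": 0,"rx": 0,"ry": 0,"rz": 0,"fingers": 1},
])

```text
clock: 41.15
tcp_pos: [0.4956, -0.1972, 0.1455]
orientation: [0.0, -0.038, 0.999, 0.006]
wrist_force: [0.6, 26.4, 12.1]
finger_gap: 0.0
```

Request:
servo_tool([
  {"dx": 0.2,"dy": -2,"dz": 0,"rx": 0,"ry": 0,"rz": 0,"fingers": 1},
  {"dx": 0.0,"dy": 0,"dz": 0,"rx": 0,"ry": 0,"rz": 0,"fingers": 1},
])

```text
clock: 41.35
tcp_pos: [0.4956, -0.1974, 0.1455]
orientation: [0.0, -0.039, 0.999, 0.008]
wrist_force: [0.2, 28.4, 13.6]
finger_gap: -0.0
```

Request:
servo_tool([
  {"dx": -0.3,"dy": 4,"dz": 0,"rx": 0,"ry": 0,"rz": 0,"fingers": 1},
  {"dx": -0.4,"dy": 5,"dz": 0,"rx": 0,"ry": 0,"rz": 0,"fingers": 1},
  {"dx": -1,"dy": 15,"dz": 0,"rx": 0,"ry": 0,"rz": 0,"fingers": 1},
  {"dx": -2,"dy": 30,"dz": 0,"rx": 0,"ry": 0,"rz": 0,"fingers": 1},
  {"dx": 0,"dy": 40,"dz": 20,"rx": 0,"ry": 0,"rz": 0,"fingers": 1},
  {"dx": -10,"dy": 40,"dz": 40,"rx": 0,"ry": 0,"rz": 0,"fingers": 1},
  {"dx": -10,"dy": 45,"dz": 45,"rx": 0,"ry": 0,"rz": 0,"fingers": 1},
  {"dx": 0,"dy": 30,"dz": 30,"rx": 0,"ry": 0,"rz": 0,"fingers": 1},
])

```text
clock: 42.15
tcp_pos: [0.4754, -0.0092, 0.2669]
orientation: [0.0, -0.036, 0.999, -0.0]
wrist_force: [0.4, -1.2, -0.3]
finger_gap: -0.0001
```

Request:
servo_tool([
  {"dx": 0,"dy": 45,"dz": 0,"rx": 0,"ry": 0,"rz": 0,"fingers": 1},
  {"dx": 0,"dy": 0,"dz": 0,"rx": 0,"ry": 0,"rz": 0,"fingers": 1},
  {"dx": 0,"dy": 0,"dz": 0,"rx": 0,"ry": 0,"rz": 0,"fingers": 1},
])

```text
clock: 42.45
tcp_pos: [0.4763, 0.0351, 0.2654]
orientation: [0.0, -0.038, 0.999, -0.0]
wrist_force: [0.3, -0.2, -0.3]
finger_gap: -0.0001
```

```bash
python3 - <<'E'
from h import *
st(); tote(); i=noz('top')
cv2.imwrite('pics/t5.png',cv2.resize(i[150:290,270:510],(792,462))[...,::-1])
E
```

```text
t 42.45 tcp [476.3  35.1 265.4] yaw 3.217 q [-0.09  0.14 -0.27  1.16 -0.   -0.17] F [ 0.3 -0.2 -0.3] M [-0.05 -0.05  0.06] gap -0.1 quat [ 3.000e-04 -3.790e-02  9.993e-01 -4.000e-04]Traceback (most recent call last):
  File "<stdin>", line 2, in <module>
  File "h.py", line 39, in tote
    c=np.vstack([c for c in cv2.findContours(b,0,1)[0] if cv2.contourArea(c)>60])[:,0]
      ~~~~~~~~~^^^^^^^^^^^^^^^^^^^^^^^^^^^^^^^^^^^^^^^^^^^^^^^^^^^^^^^^^^^^^^^^^^
    return _nx.concatenate(arrs, 0, dtype=dtype, casting=casting)
           ~~~~~~~~~~~~~~~^^^^^^^^^^^^^^^^^^^^^^^^^^^^^^^^^^^^^^^
ValueError: need at least one array to concatenate
```

```bash
python3 - <<'E'
from h import *
i=noz('top'); _,K,T=cam('top')
cv2.imwrite('pics/t5.png',cv2.resize(i[150:290,270:510],(792,462))[...,::-1])
h=cv2.cvtColor(i,cv2.COLOR_RGB2HSV)
b=((h[...,0]>100)&(h[...,0]<125)&(h[...,1]>120)).astype(np.uint8); b[:185]=0; b[:,:360]=0; b[290:]=0
v,u=np.nonzero(cv2.morphologyEx(b,cv2.MORPH_OPEN,np.ones((3,3))))
r=cv2.minAreaRect(np.array([atz(K,T,a,c,.1)[:2]*1000 for a,c in zip(u,v)],np.float32)); print(r, 'bay expected', 497+136*.0857,-196-136*.996)
E
```

```text
top noz 0.8 (array([ 522.1, -385.3]), array([ 524.5, -385.2]), 0.066, array([77.1, 28.4]))
top noz 0.66 (array([ 522. , -425.2]), array([ 525. , -425.2]), 0.057, array([77.2, 26.9]))
top noz 0.64 (array([ 513.8, -340.5]), array([ 515.3, -340.3]), 0.073, array([77.3, 32.7]))
((504.96490478515625, -318.9819641113281), (160.93215942382812, 218.91204833984375), 4.7664713859558105) bay expected 508.6552 -331.456
```

View pics/t5.png

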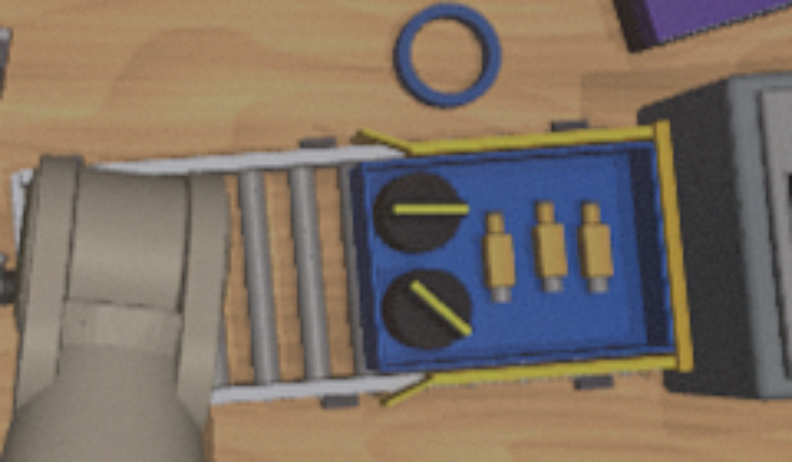

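```bash
python3 - <<'E'
from h import *
_,K,T=cam('top')
e=atz(K,T,380-.3,230.3-.3,.1)[:2]*1000; print('rear rim',e,'expected home', 497+16*.0857, -196-16*.996)
if abs(e[1]+212)<9: print(job.hand_in())
E
```

```text
rear rim [ 499.6900525  -204.57097519] expected home 498.3712 -211.936
the job is handed in; nothing more can be done
None
```

I opened the two capped tanks (blue and green band), put both caps and all three brass nozzles in the tote, pushed the tote home and handed the job in at about 43 s. No verdict is reported.

**Caps and tanks:** Each cap was turned about 0.42 rad, pressed with 11–12 N, turned to about 1.2 rad in all, and lifted free with no resistance. The red-band tank was already open. I did not touch the red and green look-alike caps or the bystanders.

**Tote home:** The push force rose from about 3 N to 28 N as the tote met the buffers. The fingers stood at y = -197 mm there, which puts the tote's centre at about -331.5 mm, against a computed home of -331.4 mm.

**Last picture:** The tote lies between the yellow cheeks against the stop, with both caps and all three nozzles inside. The arm was clear of everything.

**Checks that disagreed or failed:**
- The rear rim read by eye from that picture was about 7 mm short of home, inside the 12 mm limit. I trusted the buffer contact over that reading.
- The colour-based fit of the tote gave a centre about 12 mm short. It also found the tote too small (219 mm long instead of 240 mm), so I discounted it.
- My tote-fit helper script also crashed once at the end, and I replaced it with that check.

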